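# Clamp the bonded modules in the push-latch press

## Robot

A 6-joint arm with a two-finger parallel gripper is mounted at the origin on the work surface. World frame = base frame: x ahead of the robot, y to its left, z up, the work surface at z = 0. Lengths are in mm, angles in rad, forces in N, time in s.
With the tool pointing down it reaches from about 350 to 875 mm from the base axis. Payload 4.2 kg.
Tool frame: the origin (TCP) lies midway between the tips of the shut fingers; the grasp point (between the pads) lies 19 mm behind it; z points along the fingers, y is the line along which they close (so a half turn about z gives the same grasp; the last joint's range is limited). The gripper opens to 85 mm and grips with 20 to 120 N. Pads are 22 mm wide; open, the fingers measure 114 mm over their backs; the gripper's body (76 mm by 85 mm) begins 54 mm behind the grasp point. The pads swing forward as they close: fully open they stand 13 mm farther back than shut.
Start: joints at [-1.091, 0.385, 0.008, 0, -1.194, -0.259], TCP at [136.899, -609.801, 231.312] pointing down, gripper open.
Joint ranges: [-3.14, 3.14], [-1.21, 2.06], [-1.07, 1.41], [-3.16, 2.05], [-2.99, -0.16], [-3.1, 3.1]. Speed limits (rad/s): [2.79, 2.79, 3.14, 3.14, 3.14, 3.14].

## Interface

Orientations are given as a unit quaternion [x, y, z, w].
In Python, from bench import arm gives the robot as it stands.
- The arm moves only by the tool send_rows, never from a script. Its argument "targets" is a list of rows, each an object of numbers: "gripper": the gripper command: -1 is fully open, 1 is shut, values between are in proportion; "x", "y", "z": the shift along the tool's x, y, z in cm; "ax", "ay", "az": the turn, a rotation vector about the tool's x, y, z in degrees. A call has 1 to 5 rows; each row shifts and turns the commanded pose from where the row before left it, along the tool's axes as they then stand; what a row does not reach is not made up. A row lasts 1/12 s, in which the tool goes at most 41.7 mm and 7.16 degrees, less where a joint would pass 70% of its speed; a pose out of reach is approached as far as the arm can. A call is refused whole if a number of a shift passes 4.17 or a number of a turn 7.16, either way. A call with a gripper value outside its range is refused whole. The fingers move at their own pace and stop on an object; the grip force is fixed at half the most. Time passes only in rows, so rows that do not move let the fingers close. It gives the time, the measured TCP pose, the force, the opening and the grip force at its end, in the units of the state.
- arm.read_state(): the state, without advancing time (a new reading comes with each control period).
- arm.get_image(name): name is "scene" or "top" or "wrist"; returns (picture, depth): 400x640x3 uint8, red, green, blue; 400x640 float32, mm along the optical axis (not along the pixel's ray), 0 where there is no reading.
- arm.camera_model(name): a dict with "fx", "fy", "cx", "cy" (pixels), "distortion" ([k1, k2, p1, p2, k3] as OpenCV has them; the pictures are not rectified), "cam_to_world" (4x4, takes a point from camera to world coordinates). Camera axes: x right, y down, z forward; pixel columns grow to the right and rows downward; lengths in mm; the calibration is good to about 2 mm. A picture is of the moment at which its call begins: read the wrist's pose just before it. camera_model takes no time and is no camera call; for the wrist camera it gives the pose at the moment of the call.
- arm.job_done(): hands the job in; it is judged then, once.
Trained networks look in the newest picture that a camera, given by its name, has taken for a name from the list of things; names that differ only in an ending like _2 or _b are one class to them, and where a whole thing is asked for, a point or a joint stands for the part that bears it (a point fixed in the world has none). Each returns a list of dicts, best first, with "score" (0 to 1); they miss things now and then, are a little off and sometimes report something else, mostly with a low value. They report only what shows in the picture. A call takes as long as a camera call.
- arm.boxes_of(camera, thing): "rect" ([left, top, width, height] in pixels, round what is visible of it).
The state is a dict: "clock": time; "joints": joint angles; "joint_vel": joint speeds; "joint_efforts": joint torques, N m; "position": TCP position; "ee_rot": TCP orientation; "contact_force": force on the tool from outside, world axes, zero at the start; "wrist_torque": the same for the moment, N m; "gripper_width": finger opening in mm; "grasp_force": force on a finger pad.
Only numpy, scipy, OpenCV 4.12 (cv2) and the standard library are available. Lean on these libraries where they do the work, as an engineer would, in place of code of your own. Each camera call takes 0.05 s, during which the arm holds its last target. There are 200 camera calls.

## Task

Press the clamp press's lid to release its push latch, stack every electronic module on the bench flat and squarely on the press bed, and make the stack up with aluminium packers to 60 mm in all, so that the lid's sprung pressure plate bears on it snugly without forcing. Then swing the lid down and press it once more so that it latches shut. Press gently, leave the unused packers lying on the bench and do not disturb anything else.

Things in the scene. Friction and masses are not known exactly. Their poses are not given: they have to be found in the camera images.
- press: blue clamp press fixed to the bench, base plate 240 x 110 x 4 mm; origin under the bed centre, on the bench. Its x axis runs from the latch end (nearest the robot) to the hinge end. At x = -0.102 to -0.070 stands the grey latch housing (56 mm wide, top 92 mm above the bench), at x = 0.089 to 0.111 the hinge wall (70 mm wide, 96 mm high). Between them, open to both sides, is the bed.
- bed (a point): centre of the top of the press bed, a steel slab 90 long (x) by 40 wide (y), its top 20 mm above the bench; same axes as the press. The stack is built here, each plate's length along x.
- lid (a joint): lid angle, rad: 0 latched and level (the start), 1.85 fully open (stop), -0.034 pressed to the stop. Push latch: pressing the latched lid's free end down 3 to 6 mm and letting go releases it; a spring swings it up to 1.85 in about 2 s (keep clear). Pushing it down again to 3 to 6 mm below level and letting go latches it; another press would release it. Once released it must rise past 0.13 before it can catch.
- lid_front (a point): pressing point: on the black rubber strip (40 mm wide, 3 mm proud) on top of the lid (aluminium plate 202 x 60 x 8 mm), 29 mm from its free edge, 173 mm from the hinge; 111 mm above the bench when latched. Pushing down here takes 2 to 8 N until the stop. The point turns with the lid.
- lid_hinge (a point): hinge axis of the lid, 104 mm above the bench, 90 mm beyond the bed centre; it runs along the press's y, through the middle of the lid's 8 mm thickness. Fully open, the lid leans 16 degrees back beyond upright, its free end 194 mm above this axis and 56 mm beyond it.
- pad (a joint): travel, m, of the black sprung pressure plate (36 x 40 mm) under the lid: 0 hanging free, grows as a stack pushes it up, stop at 0.0076; about 1 N per mm. With the lid latched it hangs free 57 mm above the bed, so a 60 mm stack pushes it up 3 mm, the proper snug fit; a 56 mm stack is loose, and a 64 mm one is too tight: the lid hardly catches, and only by force.
- module1: electronic module, 90 x 50 x 18 mm, black case with dark cooling fins on top between two white end strips; flat on top and below for stacking; origin at the centre of its underside, x along the 90 mm length, z up. One to three modules are present.
- module2: electronic module, 90 x 50 x 18 mm, black case with dark cooling fins on top between two white end strips; flat on top and below for stacking; origin at the centre of its underside, x along the 90 mm length, z up. One to three modules are present.
- module3: electronic module, 90 x 50 x 18 mm, black case with dark cooling fins on top between two white end strips; flat on top and below for stacking; origin at the centre of its underside, x along the 90 mm length, z up. One to three modules are present.
- packer6: plain aluminium packer plate 90 x 50 x 6 mm with 1 black dot (shallow hole marks) in a row along its middle; origin at the centre of its underside, x along the 90 mm length, z up. Lies flat on the bench, gripped across the 50 mm width.
- packer10: plain aluminium packer plate 90 x 50 x 10 mm with 2 black dots (shallow hole marks) in a row along its middle; origin at the centre of its underside, x along the 90 mm length, z up. Lies flat on the bench, gripped across the 50 mm width.
- packer14: plain aluminium packer plate 90 x 50 x 14 mm with 3 black dots (shallow hole marks) in a row along its middle; origin at the centre of its underside, x along the 90 mm length, z up. Lies flat on the bench, gripped across the 50 mm width.
- packer18: plain aluminium packer plate 90 x 50 x 18 mm with 4 black dots (shallow hole marks) in a row along its middle; origin at the centre of its underside, x along the 90 mm length, z up. Lies flat on the bench, gripped across the 50 mm width.
- terminal_block: bystander: grey terminal block 60 x 42 x 38 mm lying among the plates; origin under its centre
- screwdriver: bystander: screwdriver lying on the bench on the left
- solder_reel: bystander: solder reel 60 mm across and 40 mm high, standing on the far side of the bench
- adhesive_pack: bystander: cardboard pack 90 x 60 x 40 mm on the far side of the bench
- flux_bottle: bystander: white bottle 48 mm across and 110 mm high, on the right side of the bench

How it is judged (in metres and radians):
On the way, in this order (a step that is already met when the one before it is completed fails the run):
1. the lid is released and swings open (value of joint lid above 1 rad), for 0.2 s.
2. every module present lies released and flat on the bed or in the stack on it, with the lid still open (value of joint lid above 0.5 rad and x of module1 in the frame of bed between -0.02 and 0.02 m and y of module1 in the frame of bed between -0.015 and 0.015 m and z of module1 in the frame of bed between -0.005 and 0.046 m and angle between each of module1, module2, module3's own z axis and vertical below 0.12 rad and angle between the x axis of each of module1, module2, module3 and the x axis of press, either way round below 0.3 rad and x of module2 in the frame of bed between -0.02 and 0.02 m and y of module2 in the frame of bed between -0.015 and 0.015 m and z of module2 in the frame of bed between -0.005 and 0.046 m and x of module3 in the frame of bed between -0.02 and 0.02 m and y of module3 in the frame of bed between -0.015 and 0.015 m and z of module3 in the frame of bed between -0.005 and 0.046 m and contact force between each of module1, module2, module3 and the fingers below 0.3 N), for 0.4 s.
3. the lid is latched with the pressure plate snug on the stack (value of joint lid between -0.015 and 0.02 rad and value of joint pad between 0.001 and 0.005 m), for 0.3 s.
At the end, for the whole second after the job is handed in: Lid latched within 0.02 rad of level, pressure plate pushed up 1 to 5 mm; every module flat in the stack, centre within 20 mm along and 15 mm across the bed centre and within 0.3 rad of its direction; each packer likewise in the stack or lying on the bench; all at rest (value of joint lid below 0.02 rad and value of joint pad between 0.001 and 0.005 m and x of module1 in the frame of bed between -0.02 and 0.02 m and y of module1 in the frame of bed between -0.015 and 0.015 m and z of each of module1, module2, module3 in the frame of bed above -0.005 m and angle between each of module1, module2, module3's own z axis and vertical below 0.12 rad and angle between the x axis of each of module1, module2, module3 and the x axis of press, either way round below 0.3 rad and x of module2 in the frame of bed between -0.02 and 0.02 m and y of module2 in the frame of bed between -0.015 and 0.015 m and x of module3 in the frame of bed between -0.02 and 0.02 m and y of module3 in the frame of bed between -0.015 and 0.015 m and ((x of packer6 in the frame of bed between -0.02 and 0.02 m and y of packer6 in the frame of bed between -0.015 and 0.015 m and z of packer6 in the frame of bed above -0.005 m and angle between packer6's own z axis and vertical below 0.12 rad and angle between the x axis of packer6 and the x axis of press, either way round below 0.3 rad) or height (world z) of packer6 below 0.01 m) and ((x of packer10 in the frame of bed between -0.02 and 0.02 m and y of packer10 in the frame of bed between -0.015 and 0.015 m and z of packer10 in the frame of bed above -0.005 m and angle between packer10's own z axis and vertical below 0.12 rad and angle between the x axis of packer10 and the x axis of press, either way round below 0.3 rad) or height (world z) of packer10 below 0.01 m) and ((x of packer14 in the frame of bed between -0.02 and 0.02 m and y of packer14 in the frame of bed between -0.015 and 0.015 m and z of packer14 in the frame of bed above -0.005 m and angle between packer14's own z axis and vertical below 0.12 rad and angle between the x axis of packer14 and the x axis of press, either way round below 0.3 rad) or height (world z) of packer14 below 0.01 m) and ((x of packer18 in the frame of bed between -0.02 and 0.02 m and y of packer18 in the frame of bed between -0.015 and 0.015 m and z of packer18 in the frame of bed above -0.005 m and angle between packer18's own z axis and vertical below 0.12 rad and angle between the x axis of packer18 and the x axis of press, either way round below 0.3 rad) or height (world z) of packer18 below 0.01 m) and linear speed of each of module1, module2, module3, packer6, packer10, packer14, packer18 below 0.02 m/s); the robot touches nothing.
It fails at once if a bystander is moved by more than 30 mm (distance of any of terminal_block, screwdriver, solder_reel, adhesive_pack, flux_bottle from where it was at the start of the episode above 0.03 m).
It fails at once if the robot pushes on the press or its lid with more than 45 N (contact force between press and the fingers above 45 N or contact force between press and the arm above 45 N).
Of module1, module2, module3 only 1 to 3 are there at a start; the rules pass over those that are not, and their reading is None.
At some moment in a run one of packer6, packer10 may be knocked a few centimetres aside while the robot is not near it.
Once in a run the grip may slacken for a moment while it holds something.
It also fails if it takes over 210 s, if anything falls off the work surface, if the arm or the gripper's body presses on something with over 40 N, if the wrist force passes 120 N, or if a joint passes its speed limit or range.

## Working session

There is one attempt and no reset: what is moved stays moved. The work goes in short steps, Python scripts to look and compute and a tool call to move; the robot and the scene stay as the last step left them, time stands still between calls to the robot, and variables do not carry over. Pictures are saved under pics/ and viewed, at most 14 in all, crops included, and the job is handed in when it is done.

Besides the shell and the picture viewer there is one more tool, called as a command line: name --argument value ..., lists and objects as JSON in quotes. send_rows: Moves the arm, as the interface text tells. Its arguments: {"type":"object","properties":{"targets":{"type":"array"}},"required":["targets"]}

```bash
ls; mkdir -p pics
python3 - <<'E'
from bench import arm
import cv2,numpy as np
print(arm.read_state())
for n in ("top","scene"):
    p,d=arm.get_image(n); cv2.imwrite(f"pics/{n}0.png",p[:,:,::-1]); np.savez(f"{n}0.npz",p=p,d=d)
    m=arm.camera_model(n); print(n,m)
    if n=="top":
        for t in ["module1","packer6","packer10","packer14","packer18","press","lid_front","terminal_block"]:
            print(t,[(round(b["score"],2),[int(v) for v in b["rect"]]) for b in arm.boxes_of(n,t)])
E
```

```text
pics
{'clock': 0.0, 'joints': array([-1.09141016e+00,  3.85569402e-01,  6.62552586e-03, -5.07298713e-04,
       -1.19399855e+00, -2.58630627e-01]), 'joint_vel': array([-1.48963682e-04,  2.43339387e-05, -1.05149786e-03, -3.66842647e-04,
       -6.97756339e-06, -3.93016740e-04]), 'joint_efforts': array([-1.31964171e-03, -3.92289090e+01,  1.88396806e+01,  4.18618575e+00,
       -4.68659273e-03,  7.14575332e-07]), 'position': array([ 136.76567795, -609.25338855,  230.21248101]), 'ee_rot': array([-1.10060701e-01,  9.93924260e-01,  1.08585141e-03, -1.67153452e-04]), 'contact_force': array([-0.56501025,  0.12283849, -0.55481483]), 'wrist_torque': array([-0.02641789, -0.00306167, -0.03641017]), 'grasp_force': 0.0, 'gripper_width': 85.29702101622864}
top {'fx': 449.5794276016947, 'fy': 449.5794276016947, 'cx': 314.5604807030064, 'cy': 187.93732908609454, 'distortion': array([-0.04463962,  0.        ,  0.        ,  0.        ,  0.        ]), 'cam_to_world': array([[ 2.70254779e-03, -9.85126121e-01,  1.71811586e-01,
         3.35860482e+02],
       [-9.99980715e-01, -3.62301381e-03, -5.04407116
[... 781 characters left out ...]
), (0.68, [387, 222, 14, 23])]
press [(0.71, [281, 191, 30, 63])]
lid_front [(0.84, [287, 196, 22, 54])]
terminal_block [(0.6, [247, 187, 18, 16])]
scene {'fx': 443.8878593872586, 'fy': 443.8878593872586, 'cx': 331.7582063903704, 'cy': 200.3282345740925, 'distortion': array([-0.05686705,  0.        ,  0.        ,  0.        ,  0.        ]), 'cam_to_world': array([[-2.61294166e-01,  8.25340355e-01, -5.00538368e-01,
         1.27049919e+03],
       [ 9.65255606e-01,  2.24836179e-01, -1.33155201e-01,
         1.83251563e+02],
       [ 2.64077371e-03, -5.17940143e-01, -8.55412786e-01,
         1.22909153e+03],
       [ 0.00000000e+00,  0.00000000e+00,  0.00000000e+00,
         1.00000000e+00]])}
```

```bash
cat > h.py <<'E'
from bench import arm
import cv2,numpy as np
def world(m,u,v,z=None,depth=None):
    """pixel -> world, on plane z (mm) or at depth"""
    K=np.array([[m["fx"],0,m["cx"]],[0,m["fy"],m["cy"]],[0,0,1]])
    x,y=cv2.undistortPoints(np.array([[[u,v]]],float),K,np.array(m["distortion"]))[0,0]
    T=np.array(m["cam_to_world"]); r=T[:3,:3]@[x,y,1]; o=T[:3,3]
    s=depth if depth is not None else (z-o[2])/r[2]
    return o+s*r
def cloud(m,d):
    v,u=np.mgrid[0:d.shape[0],0:d.shape[1]]
    K=np.array([[m["fx"],0,m["cx"]],[0,m["fy"],m["cy"]],[0,0,1]])
    n=cv2.undistortPoints(np.stack([u,v],-1).reshape(-1,1,2).astype(float),K,np.array(m["distortion"])).reshape(*d.shape,2)
    T=np.array(m["cam_to_world"])
    c=np.dstack([n,np.ones(d.shape)])*d[...,None]
    return c@T[:3,:3].T+T[:3,3]
E
python3 - <<'E'
from h import *
p=np.load("top0.npz")["p"]; c=p[140:290,180:430]
cv2.imwrite("pics/topcrop.png",cv2.resize(c,None,fx=3.2,fy=3.2,interpolation=cv2.INTER_CUBIC)[:,:,::-1])
m=arm.camera_model("top"); C=cloud(m,np.load("top0.npz")["d"])
for n,(l,t,w,h) in dict(a=(384,185,10,27),b=(216,185,16,23),c=(246,220,19,25),p1=(353,218,14,25),p2=(219,221,14,25),p3=(349,184,15,23),p4=(387,222,14,23),lid=(287,196,22,54),tb=(247,187,18,16)).items():
    q=C[t+h//2-4:t+h//2+5,l+w//2-3:l+w//2+4].reshape(-1,3); print(n,np.median(q,0).round(1))
E
```

```text
a [ 595.7 -313.1   15.9]
b [600.4 321.5  15.9]
c [463.2 199.5  15.7]
p1 [ 473.1 -200.5    5.6]
p2 [459.4 310.6   9.6]
p3 [ 606.6 -185.6   17.6]
p4 [ 461.1 -328.7   14.6]
lid [489.6  33.7 107. ]
tb [603.1 196.2  36. ]
```

View pics/topcrop.png

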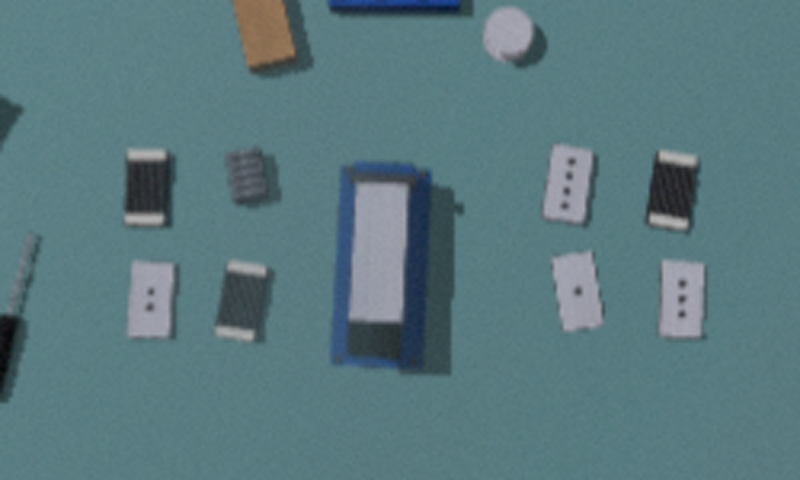

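View pics/scene0.png

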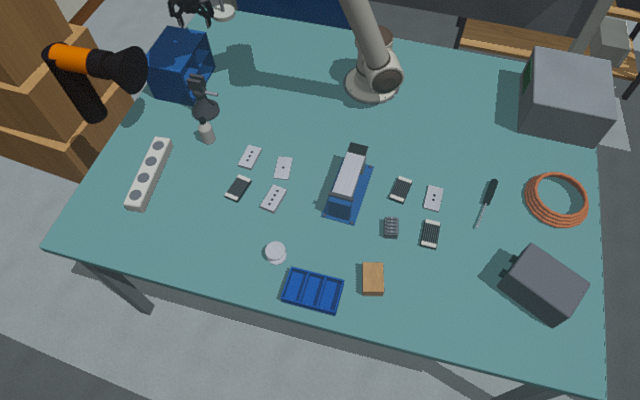

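```bash
cat > seg.py <<'E'
from h import *
def plates(name,p,d,items,half=75):
    """items: name->(x,y,ztop). upsample & segment non-teal, back-project contour onto ztop plane"""
    m=arm.camera_model(name); C=cloud(m,d); out={}
    hsv=cv2.cvtColor(p,cv2.COLOR_RGB2HSV)
    for n,(x,y,z) in items.items():
        near=(np.hypot(C[...,0]-x,C[...,1]-y)<half)
        msk=(near&(C[...,2]>z*0.55)&(C[...,2]<z+15)).astype(np.uint8)
        k,lab,st,cen=cv2.connectedComponentsWithStats(msk)
        i=1+np.argmax(st[1:,4]); pts=C[lab==i][:,:2].astype(np.float32)
        r=cv2.minAreaRect(pts); (cx,cy),(w,h),a=r
        b=cv2.boxPoints(r); e1=b[1]-b[0]; e2=b[2]-b[1]; e=e1 if np.hypot(*e1)>np.hypot(*e2) else e2
        yaw=np.degrees(np.arctan2(e[1],e[0])); yaw=(yaw+90)%180-90
        out[n]=(pts.mean(0).round(1),np.round((cx,cy),1),sorted(np.round((w,h),1)),round(float(yaw),1),np.median(C[lab==i][:,2]).round(1))
    return out
E
python3 - <<'E'
from seg import *
z=np.load("top0.npz")
it=dict(M1=(600,321,18),M2=(463,200,18),M3=(596,-313,18),P6=(473,-200,6),P10=(459,310,10),P14=(461,-329,14),P18=(606,-186,18),TB=(603,196,38))
for k,v in plates("top",z["p"],z["d"],it).items(): print(k,*v)
m=arm.camera_model("top");C=cloud(m,z["d"])
for lo,hi in((98,125),(2.5,6)):
    s=(abs(C[...,2]-(lo+hi)/2)<(hi-lo)/2)&(np.hypot(C[...,0]-510,C[...,1]-30)<150)
    pts=C[s][:,:2].astype(np.float32); 
    print(lo,len(pts),cv2.minAreaRect(pts),pts.min(0),pts.max(0))
# line fits of lid edges at z=108 : per x-row edge midpoints
s=(C[...,2]>98)&(C[...,2]<125)&(np.hypot(C[...,0]-510,C[...,1]-30)<150)
mid=[]
for r in range(400):
    c=np.where(s[r])[0]
    if len(c)>8: mid.append(C[r,c].mean(0))
mid=np.array(mid); print(np.round(mid[[0,-1]],1),len(mid), np.polyfit(mid[:,0],mid[:,1],1))
E
```

```text
M1 [595.4 317.7] [595.4 318.6] [np.float64(51.7), np.float64(91.3)] -1.4 16.5
M2 [458.9 199.2] [458.8 199.8] [np.float64(50.6), np.float64(90.5)] -9.3 16.3
M3 [ 593.3 -315. ] [ 592.8 -315.8] [np.float64(50.8), np.float64(90.1)] -9.5 16.5
P6 [ 474.3 -198.9] [ 476.5 -195.9] [np.float64(69.9), np.float64(120.1)] 15.2 7.1
P10 [460.5 309. ] [456.6 309.8] [np.float64(54.1), np.float64(95.7)] -5.0 10.6
P14 [ 462.9 -323.4] [ 463.4 -324.9] [np.float64(58.1), np.float64(88.4)] -0.2 14.1
P18 [ 599.2 -189. ] [ 600.3 -189.3] [np.float64(50.1), np.float64(90.6)] -9.0 17.8
TB [607.6 195.1] [608.4 195.8] [np.float64(42.2), np.float64(60.5)] 10.5 34.2
98 990 ((499.8216552734375, 36.01117706298828), (73.22561645507812, 220.06472778320312), 86.69542694091797) [389.1429    -5.523303] [611.4015    68.731415]
2.5 826 ((509.5377197265625, 28.112686157226562), (297.9916076660156, 290.04705810546875), 8.332196235656738) [ 362.65817 -116.52178] [659.1919  175.36818]
[[599.   47.6 106.7]
 [392.8  39.8 110.6]] 58 [-3.45567112e-02  5.18979198e+01]
```

```bash
cat > go.py <<'E'
from h import *
from scipy.spatial.transform import Rotation as Rn
import sys
def go(x,y,z,yaw=None,tilt=0):
    """print tool-frame turn (deg) and, after that turn, shift (cm) to bring TCP to x,y,z with tool y at yaw deg from world +y"""
    s=arm.read_state(); R=Rn.from_quat(s["ee_rot"]); p=np.array(s["position"])
    if yaw is None: Rt=R
    else: Rt=Rn.from_euler("z",yaw,degrees=True)*Rn.from_euler("y",180+tilt,degrees=True)
    rv=(R.inv()*Rt).as_rotvec(degrees=True)
    sh=Rt.inv().apply(np.array([x,y,z])-p)/10
    print("pos",p.round(1),"turn",rv.round(1),"n",int(np.ceil(abs(rv).max()/7.16)),"| shift cm",sh.round(2),"n",int(np.ceil(np.linalg.norm(sh)/4.17)), "| no-turn shift",(R.inv().apply(np.array([x,y,z])-p)/10).round(2))
if __name__=="__main__":
    a=[float(v) for v in sys.argv[1:]]; go(*a)
E
python3 go.py 420 36 330 -2
python3 - <<'E'
from h import *
from scipy.spatial.transform import Rotation as Rn
m=arm.camera_model("wrist"); s=arm.read_state(); T=np.array(m["cam_to_world"]); R=Rn.from_quat(s["ee_rot"]).as_matrix()
print(R.round(3)); print("cam in tool",(R.T@(T[:3,3]-s["position"])).round(1)); print((R.T@T[:3,:3]).round(3), m["fx"],m["cx"],m["cy"])
E
```

```text
pos [ 136.9 -609.8  231.3] turn [ 0.   0.  14.6] n 3 | shift cm [-26.04  65.52  -9.87] n 18 | no-turn shift [-41.76  56.81  -9.87]
[[-0.976 -0.219  0.   ]
 [-0.219  0.976  0.   ]
 [-0.     0.    -1.   ]]
cam in tool [  80.1    0.7 -141.9]
[[ 0.    -0.95  -0.313]
 [ 1.     0.001 -0.001]
 [ 0.001 -0.313  0.95 ]] 346.5606665891236 316.727974360208 196.58225297767342
```

send_rows --targets '[{"gripper": -1,"z": -3,"az": 7.16},{"z": -3,"az": 7.16,"gripper": -1},{"x": -1.53,"y": 3.85,"z": -0.2,"gripper": -1},{"x": -1.53,"y": 3.85,"z": -0.2,"gripper": -1},{"x": -1.53,"y": 3.85,"z": -0.2,"gripper": -1}]'

```text
$.targets[0]: bad value
```

send_rows --targets '[{"x": -1.53,"y": 3.85,"z": -0.2,"gripper": -1},{"x": -1.53,"y": 3.85,"z": -0.2,"gripper": -1},{"x": -1.53,"y": 3.85,"z": -0.2,"gripper": -1},{"x": -1.53,"y": 3.85,"z": -0.2,"gripper": -1},{"x": -1.53,"y": 3.85,"z": -0.2,"gripper": -1}]'

```text
$.targets[0]: bad value
```

send_rows --targets '[{"x": -1.53,"y": 3.85,"z": -0.2,"gripper": -1},{"x": -1.53,"y": 3.85,"z": -0.2,"gripper": -1},{"x": -1.53,"y": 3.85,"z": -0.2,"gripper": -1},{"x": -1.53,"y": 3.85,"z": -0.2,"gripper": -1},{"x": -1.53,"y": 3.85,"z": -0.2,"gripper": -1}]'

```text
$.targets[0]: bad value
```

send_rows --targets '[{"x": -1.53,"y": 3.85,"z": -0.2,"gripper": 1},{"x": -1.53,"y": 3.85,"z": -0.2,"gripper": 1},{"x": -1.53,"y": 3.85,"z": -0.2,"gripper": 1},{"x": -1.53,"y": 3.85,"z": -0.2,"gripper": 1},{"gripper": 1}]'

```text
$.targets[0]: bad value
```

Run:
```python
from h import *
s=arm.read_state(); print(s["position"],s["ee_rot"],s["clock"],s["gripper_width"])
m=arm.camera_model("wrist"); p,d=arm.get_image("wrist"); cv2.imwrite("pics/w1.png",p[:,:,::-1]); np.savez("w1.npz",p=p,d=d,T=m["cam_to_world"])
C=cloud(m,d)
hs=[]
def rep(n,s):
    pts=C[s][:,:2].astype(np.float32); print(n,s.sum(),cv2.minAreaRect(pts) if len(pts)>50 else "", np.median(C[s][:,2]))
z=C[...,2]
rep("lid",(z>103)&(z<108.5+6)&(C[...,0]<700)&(abs(C[...,1]-34)<60))
rep("base",(z>2.5)&(z<60)&(abs(C[...,0]-510)<160)&(abs(C[...,1]-34)<75))
```

```text
[ 136.90072786 -609.75790908  231.26210743] [-1.10141539e-01  9.93915911e-01  6.43760521e-05  7.48955244e-06] 0.5 85.73461941446116
lid 0  nan
base 0  nan
  return _methods._mean(a, axis=axis, dtype=dtype,
  ret = ret.dtype.type(ret / rcount)
```

View pics/w1.png

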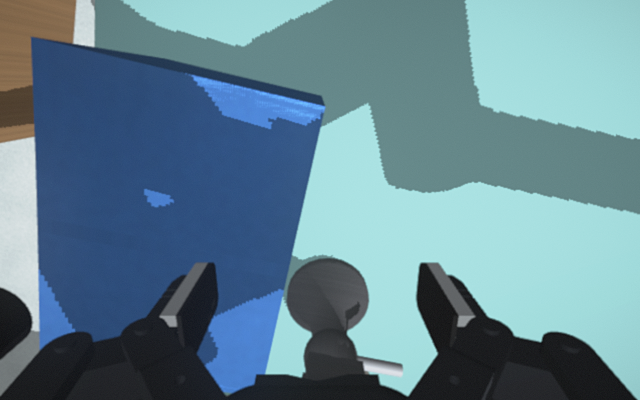

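Run:
```python
from h import *
z=np.load("w1.npz"); m=arm.camera_model("wrist"); C=cloud(m,z["d"])
for u,v in [(325,290),(340,350),(380,365),(320,325),(150,150),(320,385)]: print(u,v,C[v,u].round(0))
```

```text
325 290 [ 272. -569.   38.]
340 350 [ 279. -556.  118.]
380 365 [ 296. -512.  108.]
320 325 [ 287. -572.   78.]
150 150 [ 118. -715.  169.]
320 385 [ 126. -611.  307.]
```

send_rows --targets '[{"x": 0,"y": 0,"ax": 0,"ay": 0,"gripper": -1,"z": -4,"az": 0}]'

```text
clock: 0.63
position: [135.9, -605.3, 262.6]
ee_rot: [-0.11, 0.994, 0.009, -0.001]
contact_force: [0.4, -0.5, -2.9]
gripper_width: 85.2
grasp_force: 0.0
```

send_rows --targets '[{"gripper": -1,"x": 0,"y": 0,"z": -2,"ax": 0,"ay": 0,"az": 7.16},{"gripper": -1,"x": 0,"y": 0,"z": 0,"ax": 0,"ay": 0,"az": 7.16},{"gripper": -1,"x": -1.53,"y": 3.85,"z": -0.2,"ax": 0,"ay": 0,"az": 0},{"gripper": -1,"x": -1.53,"y": 3.85,"z": -0.2,"ax": 0,"ay": 0,"az": 0},{"gripper": -1,"x": -1.53,"y": 3.85,"z": -0.2,"ax": 0,"ay": 0,"az": 0}]'

```text
clock: 1.05
position: [186.2, -494.6, 296.7]
ee_rot: [0.015, 1.0, 0.0, -0.0]
contact_force: [1.8, 0.2, 0.7]
gripper_width: 85.2
grasp_force: 0.0
```

send_rows --targets '[{"gripper": -1,"x": -1.53,"y": 3.85,"z": -0.2,"ax": 0,"ay": 0,"az": 0},{"gripper": -1,"x": -1.53,"y": 3.85,"z": -0.2,"ax": 0,"ay": 0,"az": 0},{"gripper": -1,"x": -1.53,"y": 3.85,"z": -0.2,"ax": 0,"ay": 0,"az": 0},{"gripper": -1,"x": -1.53,"y": 3.85,"z": -0.2,"ax": 0,"ay": 0,"az": 0},{"gripper": -1,"x": -1.53,"y": 3.85,"z": -0.2,"ax": 0,"ay": 0,"az": 0}]'

```text
clock: 1.47
position: [268.3, -303.7, 307.7]
ee_rot: [0.015, 1.0, -0.0, 0.001]
contact_force: [0.6, 0.2, -0.4]
gripper_width: 85.2
grasp_force: 0.0
```

send_rows --targets '[{"gripper": -1,"x": -1.53,"y": 3.85,"z": -0.2,"ax": 0,"ay": 0,"az": 0},{"gripper": -1,"x": -1.53,"y": 3.85,"z": -0.2,"ax": 0,"ay": 0,"az": 0},{"gripper": -1,"x": -1.53,"y": 3.85,"z": -0.2,"ax": 0,"ay": 0,"az": 0},{"gripper": -1,"x": -1.53,"y": 3.85,"z": -0.2,"ax": 0,"ay": 0,"az": 0},{"gripper": -1,"x": -1.53,"y": 3.85,"z": -0.2,"ax": 0,"ay": 0,"az": 0}]'

```text
clock: 1.88
position: [350.3, -113.4, 318.0]
ee_rot: [0.014, 1.0, 0.0, 0.001]
contact_force: [0.8, -0.2, -0.1]
gripper_width: 85.1
grasp_force: 0.0
```

send_rows --targets '[{"gripper": 1,"x": -1.53,"y": 3.85,"z": -0.2,"ax": 0,"ay": 0,"az": 0},{"gripper": 1,"x": -1.53,"y": 3.85,"z": -0.2,"ax": 0,"ay": 0,"az": 0},{"gripper": 1,"x": -1.53,"y": 3.85,"z": -0.2,"ax": 0,"ay": 0,"az": 0},{"gripper": 1,"x": -1.53,"y": 3.85,"z": -0.2,"ax": 0,"ay": 0,"az": 0},{"gripper": 1,"x": 0,"y": 0,"z": 0,"ax": 0,"ay": 0,"az": 0}]'

```text
clock: 2.3
position: [418.4, 41.9, 325.4]
ee_rot: [0.011, 1.0, 0.0, 0.001]
contact_force: [0.3, -0.8, 0.7]
gripper_width: 25.3
grasp_force: 0.0
```

```bash
cat > w.py <<'E'
from h import *
import sys
def shot(n):
    s=arm.read_state(); m=arm.camera_model("wrist"); p,d=arm.get_image("wrist")
    cv2.imwrite(f"pics/{n}.png",p[:,:,::-1]); np.savez(f"{n}.npz",p=p,d=d)
    return s,m,p,d,cloud(m,d)
E
python3 - <<'E'
from w import *
s,m,p,d,C=shot("w2"); print(s["position"],s["ee_rot"],s["clock"],s["gripper_width"])
z=C[...,2]
def rep(n,k):
    pts=C[k][:,:2].astype(np.float32); print(n,k.sum(),cv2.minAreaRect(pts), np.median(C[k][:,2]))
near=(abs(C[...,0]-510)<170)&(abs(C[...,1]-34)<80)
rep("lid",near&(z>103)&(z<116)); rep("base",near&(z>2.5)&(z<60))
E
```

```text
[418.3824142   41.88963817 325.40163879] [1.14633247e-02 9.99933838e-01 4.83338062e-04 8.23436571e-04] 2.3 25.30453581856377
lid 9005 ((492.27935791015625, 35.91739273071289), (63.767356872558594, 209.81527709960938), 89.68769836425781) 107.90441922972309
base 3600 ((488.6822509765625, 34.30790710449219), (115.52912139892578, 262.8765869140625), 89.58140563964844) 3.54751274017201
```

View pics/w2.png

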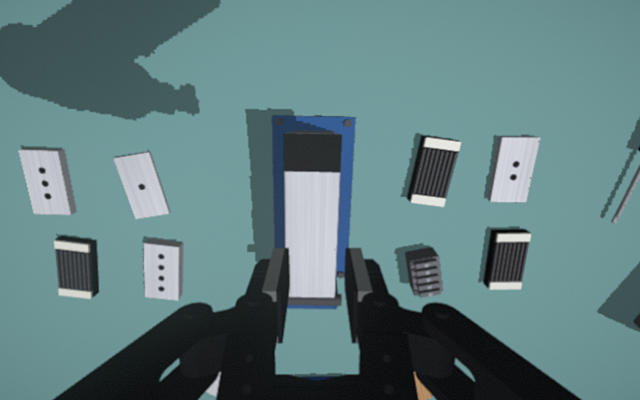

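Run:
```python
from w import *
q=np.load("w2.npz"); p,d=q["p"],q["d"]; m=arm.camera_model("wrist"); C=cloud(m,d)
g=cv2.cvtColor(p,cv2.COLOR_RGB2HSV)
# base plate: blue mask, z=4 plane ; lid: nonblue enclosed, z=108
blue=(g[...,0]>100)&(g[...,0]<125)&(g[...,1]>120)
for name,z0,rows in (("base",4,range(122,245,3)),):
    L=[];R=[]
    for r in rows:
        c=np.where(blue[r,240:380])[0]+240
        L.append(world(m,c[0]-.5,r,z0)[:2]); R.append(world(m,c[-1]+.5,r,z0)[:2])
    for n,e in (("L",L),("R",R)):
        e=np.array(e); k=np.polyfit(e[:,0],e[:,1],1); print(name,n,np.degrees(np.arctan(k[0])).round(2),np.polyval(k,[400,500,600]).round(1),np.std(e[:,1]-np.polyval(k,e[:,0])).round(2))
L=[];R=[]
for r in range(180,245,2):
    c=np.where(~blue[r,278:352])[0]+278
    c=c[(c>280)&(c<345)]
    L.append(world(m,c[0]-.5,r,108)[:2]); R.append(world(m,c[-1]+.5,r,108)[:2])
for n,e in (("L",L),("R",R)):
    e=np.array(e); k=np.polyfit(e[:,0],e[:,1],1); print("lid",n,np.degrees(np.arctan(k[0])).round(2),np.polyval(k,[400,500,600]).round(1),np.std(e[:,1]-np.polyval(k,e[:,0])).round(2))
# top edge rows
c=[np.where(blue[100:140,u])[0][0]+100 for u in range(285,340,5)]; print("base near edge",world(m,312,np.median(c)-.5,4).round(1))
gr=p[:,312].astype(int).sum(1); print(p[125:180:1,312].sum(1))
for r in (132.5,170.5): print(r,world(m,312,r,108).round(1),world(m,312,r,111).round(1))
```

```text
base L -2.27 [-18.5 -22.4 -26.4] 0.44
base R -2.48 [90.1 85.7 81.4] 0.39
lid L -2.02 [ 4.4  0.9 -2.6] 0.3
lid R -2.46 [66.5 62.2 57.9] 0.32
base near edge [377.9  35.    4. ]
[213 180 181 183 182 180 183 193 220 153 129 131 135 130 132 144 134 129
 131 133 136 139 134 134 138 126 133 134 132 131 137 131 136 134 136 136
 136 137 139 133 143 134 136 135 132 121 303 571 622 615 611 612 615 612
 611]
132.5 [385.7  36.2 108. ] [385.3  36.3 111. ]
170.5 [425.8  35.1 108. ] [425.1  35.2 111. ]
```

```bash
python3 go.py 414.5 35 116 -2.3
```

```text
pos [417.   39.7 325.1] turn [-0.  -0.   0.9] n 1 | shift cm [ 0.23 -0.48 20.91] n 6 | no-turn shift [ 0.23 -0.48 20.91]
```

send_rows --targets '[{"gripper": 1,"x": 0.2,"y": -0.4,"z": 4.1,"ax": 0,"ay": 0,"az": 0.9},{"gripper": 1,"x": 0,"y": 0,"z": 4.1,"ax": 0,"ay": 0,"az": 0},{"gripper": 1,"x": 0,"y": 0,"z": 4.1,"ax": 0,"ay": 0,"az": 0},{"gripper": 1,"x": 0,"y": 0,"z": 4.1,"ax": 0,"ay": 0,"az": 0},{"gripper": 1,"x": 0,"y": 0,"z": 3,"ax": 0,"ay": 0,"az": 0}]'

```text
clock: 2.77
position: [411.9, 31.5, 128.9]
ee_rot: [0.023, 1.0, -0.0, -0.001]
contact_force: [-1.1, 0.2, 0.5]
gripper_width: 0.1
grasp_force: 0.0
```

send_rows --targets '[{"gripper": 1,"x": 0,"y": 0,"z": 1.2,"ax": 0,"ay": 0,"az": 0},{"gripper": 1,"x": 0,"y": 0,"z": 0,"ax": 0,"ay": 0,"az": 0},{"gripper": 1,"x": 0,"y": 0,"z": 0,"ax": 0,"ay": 0,"az": 0}]'

```text
clock: 3.02
position: [413.8, 32.3, 119.5]
ee_rot: [0.023, 1.0, -0.0, -0.0]
contact_force: [0.6, 0.4, 0.3]
gripper_width: -0.1
grasp_force: 0.0
```

send_rows --targets '[{"gripper": 1,"x": 0,"y": 0.2,"z": 0.6,"ax": 0,"ay": 0,"az": 0},{"gripper": 1,"x": 0,"y": 0,"z": 0.3,"ax": 0,"ay": 0,"az": 0},{"gripper": 1,"x": 0,"y": 0,"z": 0.1,"ax": 0,"ay": 0,"az": 0},{"gripper": 1,"x": 0,"y": 0,"z": 0,"ax": 0,"ay": 0,"az": 0}]'

```text
clock: 3.35
position: [414.7, 35.3, 110.0]
ee_rot: [0.022, 1.0, 0.001, 0.001]
contact_force: [0.1, 0.2, 0.4]
gripper_width: 0.2
grasp_force: 0.5
```

send_rows --targets '[{"gripper": 1,"x": 0,"y": 0,"z": 0.2,"ax": 0,"ay": 0,"az": 0},{"gripper": 1,"x": 0,"y": 0,"z": 0,"ax": 0,"ay": 0,"az": 0},{"gripper": 1,"x": 0,"y": 0,"z": 0,"ax": 0,"ay": 0,"az": 0}]'

```text
clock: 3.6
position: [414.5, 35.2, 107.7]
ee_rot: [0.022, 1.0, 0.0, 0.001]
contact_force: [1.1, 0.1, 1.5]
gripper_width: -0.0
grasp_force: 0.7
```

send_rows --targets '[{"gripper": 1,"x": 0,"y": 0,"z": 0.15,"ax": 0,"ay": 0,"az": 0},{"gripper": 1,"x": 0,"y": 0,"z": 0,"ax": 0,"ay": 0,"az": 0},{"gripper": 1,"x": 0,"y": 0,"z": 0,"ax": 0,"ay": 0,"az": 0}]'

```text
clock: 3.85
position: [414.1, 35.0, 105.8]
ee_rot: [0.022, 1.0, 0.0, 0.0]
contact_force: [-0.2, 0.1, 1.0]
gripper_width: 0.0
grasp_force: 0.7
```

send_rows --targets '[{"gripper": 1,"x": 0,"y": 0,"z": 0.12,"ax": 0,"ay": 0,"az": 0},{"gripper": 1,"x": 0,"y": 0,"z": 0,"ax": 0,"ay": 0,"az": 0},{"gripper": 1,"x": 0,"y": 0,"z": 0,"ax": 0,"ay": 0,"az": 0}]'

```text
clock: 4.1
position: [414.1, 35.0, 104.8]
ee_rot: [0.022, 1.0, 0.0, 0.0]
contact_force: [0.3, 0.6, 3.6]
gripper_width: 0.1
grasp_force: 1.8
```

send_rows --targets '[{"gripper": 1,"x": 0,"y": 0,"z": 0.12,"ax": 0,"ay": 0,"az": 0},{"gripper": 1,"x": 0,"y": 0,"z": 0,"ax": 0,"ay": 0,"az": 0},{"gripper": 1,"x": 0,"y": 0,"z": 0,"ax": 0,"ay": 0,"az": 0}]'

```text
clock: 4.35
position: [414.2, 35.0, 104.0]
ee_rot: [0.022, 1.0, 0.0, 0.0]
contact_force: [-0.9, 1.2, 8.0]
gripper_width: -0.2
grasp_force: 3.9
```

send_rows --targets '[{"gripper": 1,"x": 2.0,"y": 0,"z": -3.5,"ax": 0,"ay": 0,"az": 0},{"gripper": 1,"x": 2.9,"y": 0,"z": -2.9,"ax": 0,"ay": 0,"az": 0},{"gripper": 1,"x": 1,"y": 0,"z": -3,"ax": 0,"ay": 0,"az": 0},{"gripper": -1,"x": 0,"y": 0,"z": -3,"ax": 0,"ay": 0,"az": 0},{"gripper": -1,"x": 0,"y": 0,"z": 0,"ax": 0,"ay": 0,"az": 0}]'

```text
clock: 4.77
position: [356.8, 38.3, 232.3]
ee_rot: [0.022, 1.0, 0.002, 0.005]
contact_force: [0.9, 0.1, 0.8]
gripper_width: 23.4
grasp_force: 0.0
```

```bash
python3 - <<'E'
from h import *
p,d=arm.get_image("scene"); m=arm.camera_model("scene"); C=cloud(m,d)
k=(abs(C[...,0]-560)<130)&(abs(C[...,1]-30)<40)&(C[...,2]>112); print(k.sum(), C[k].max(0).round(0), np.median(C[k],0).round(0))
print(arm.read_state()["position"])
p,d=arm.get_image("top"); np.savez("top1.npz",p=p,d=d)
from seg import plates
for k,v in plates("top",p,d,dict(P6=(474,-199,6))).items(): print(k,*v)
E
python3 go.py 420 -198 200 12
```

```text
1293 [597.  65. 227.] [505.  33. 166.]
[355.63583358  38.04027    229.60680248]
P6 [ 474.7 -201.9] [ 473.2 -201.1] [np.float64(79.9), np.float64(106.4)] -8.6 7.0
pos [354.5  37.6 227.7] turn [  0.1   0.  -14.6] n 3 | shift cm [ -1.51 -24.4    2.77] n 6 | no-turn shift [ -7.6  -23.24   2.74]
```

```bash
python3 go.py 430 -199 200 18
cat > pl.py <<'E'
from w import *
def plate(C,z,x,y,p=None,half=85,off=0):
    """fit 90x50 rect to wrist cloud points with height in band"""
    k=(np.hypot(C[...,0]-x,C[...,1]-y)<half)&(C[...,2]>z*0.6+off*.4)&(C[...,2]<z+12)
    n,lab,st,_=cv2.connectedComponentsWithStats(cv2.morphologyEx(k.astype(np.uint8),cv2.MORPH_OPEN,np.ones((3,3))))
    i=1+np.argmax(st[1:,4]); P=C[lab==i]; (c),(wh),a=cv2.minAreaRect(P[:,:2].astype(np.float32))
    b=cv2.boxPoints((c,wh,a)); e=max((b[1]-b[0],b[2]-b[1]),key=lambda v:np.hypot(*v))
    yaw=(np.degrees(np.arctan2(e[1],e[0]))+90)%180-90
    return np.round(c,1),P[:,:2].mean(0).round(1),np.round(sorted(wh),1),round(float(yaw),1),np.median(P[:,2]).round(1)
E
```

```text
pos [354.5  37.6 227.7] turn [  0.1   0.1 -20.6] n 3 | shift cm [  0.13 -24.83   2.77] n 6 | no-turn shift [ -8.6  -23.29   2.75]
```

send_rows --targets '[{"gripper": -1,"x": -2.0,"y": 0,"z": 0,"ax": 0,"ay": 0,"az": -6.9},{"gripper": -1,"x": 0,"y": 0,"z": 0,"ax": 0,"ay": 0,"az": -6.9},{"gripper": -1,"x": 0,"y": 0,"z": 0,"ax": 0,"ay": 0,"az": -6.9},{"gripper": -1,"x": 0.3,"y": -4.0,"z": 0,"ax": 0,"ay": 0,"az": 0},{"gripper": -1,"x": 0.3,"y": -4.0,"z": 0,"ax": 0,"ay": 0,"az": 0}]'

```text
clock: 5.28
position: [393.3, -40.9, 225.6]
ee_rot: [-0.161, 0.987, 0.0, -0.002]
contact_force: [0.6, 0.1, 0.4]
gripper_width: 85.8
grasp_force: 0.0
```

send_rows --targets '[{"gripper": -1,"x": 0.3,"y": -4.0,"z": 0.7,"ax": 0,"ay": 0,"az": 0},{"gripper": -1,"x": 0.3,"y": -4.0,"z": 0.7,"ax": 0,"ay": 0,"az": 0},{"gripper": -1,"x": 0.3,"y": -4.0,"z": 0.7,"ax": 0,"ay": 0,"az": 0},{"gripper": -1,"x": 0.3,"y": -4.0,"z": 0.7,"ax": 0,"ay": 0,"az": 0},{"gripper": -1,"x": 0,"y": 0,"z": 0,"ax": 0,"ay": 0,"az": 0}]'

```text
clock: 5.7
position: [431.4, -202.0, 195.1]
ee_rot: [-0.154, 0.988, 0.001, -0.004]
contact_force: [0.3, 0.1, -0.0]
gripper_width: 85.0
grasp_force: 0.0
```

Run:
```python
from pl import *
s,m,p,d,C=shot("w3"); print(s["position"],s["ee_rot"],s["clock"],s["gripper_width"])
print(plate(C,6,474,-200))
```

```text
[ 431.36908748 -201.96369606  195.11646354] [-1.53642897e-01  9.88117943e-01  8.79973803e-04 -4.00211027e-03] 5.7 85.03992322418526
(array([ 470.7, -201. ]), array([ 468.8, -201.5]), array([49.9, 90.3]), 8.5, np.float64(5.3))
```

View pics/w3.png

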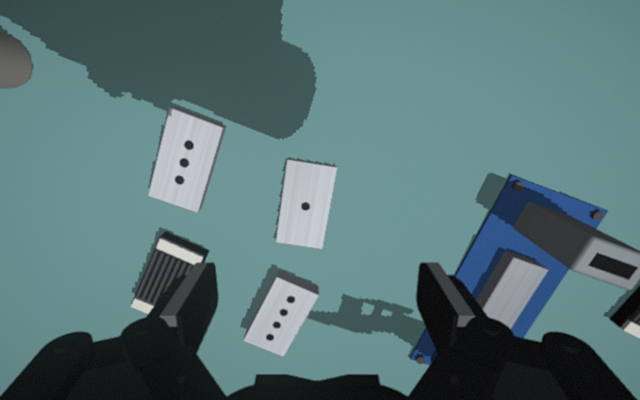

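```bash
python3 go.py 470.7 -201 0 8.5
```

```text
pos [ 430.8 -199.9  195.7] turn [ 0.2 -0.4  9.2] n 2 | shift cm [-3.93 -0.7  19.57] n 5 | no-turn shift [-3.91 -1.4  19.53]
```

send_rows --targets '[{"gripper": -1,"x": 0,"y": 0,"z": 2,"ax": 0,"ay": 0,"az": 4.6},{"gripper": -1,"x": 0,"y": 0,"z": 2,"ax": 0.2,"ay": -0.4,"az": 4.6},{"gripper": -1,"x": -3.9,"y": -0.7,"z": 0,"ax": 0,"ay": 0,"az": 0},{"gripper": -1,"x": 0,"y": 0,"z": 4,"ax": 0,"ay": 0,"az": 0},{"gripper": -1,"x": 0,"y": 0,"z": 4,"ax": 0,"ay": 0,"az": 0}]'

```text
clock: 6.17
position: [474.6, -197.3, 79.1]
ee_rot: [-0.079, 0.997, -0.002, 0.005]
contact_force: [0.7, -0.5, -1.1]
gripper_width: 85.1
grasp_force: 0.0
```

send_rows --targets '[{"gripper": -1,"x": 0,"y": 0,"z": 4,"ax": 0,"ay": 0,"az": 0},{"gripper": -1,"x": 0,"y": 0,"z": 2.5,"ax": 0,"ay": 0,"az": 0},{"gripper": -1,"x": 0,"y": 0,"z": 0,"ax": 0,"ay": 0,"az": 0},{"gripper": -1,"x": 0,"y": 0,"z": 0,"ax": 0,"ay": 0,"az": 0}]'

```text
clock: 6.5
position: [471.7, -197.4, 13.2]
ee_rot: [-0.078, 0.997, -0.001, 0.001]
contact_force: [0.6, -0.8, 0.4]
gripper_width: 85.7
grasp_force: 0.0
```

```bash
python3 go.py 470.7 -201 -1 8.5
```

```text
pos [ 471.7 -197.4   13.2] turn [-0.1  0.1  0.5] n 1 | shift cm [ 0.15 -0.34  1.42] n 1 | no-turn shift [ 0.16 -0.34  1.42]
```

send_rows --targets '[{"gripper": -1,"x": 0.1,"y": -0.3,"z": 0.8,"ax": 0,"ay": 0,"az": 0.5},{"gripper": -1,"x": 0,"y": 0,"z": 0.6,"ax": 0,"ay": 0,"az": 0},{"gripper": 1,"x": 0,"y": 0,"z": 0,"ax": 0,"ay": 0,"az": 0},{"gripper": 1,"x": 0,"y": 0,"z": 0,"ax": 0,"ay": 0,"az": 0},{"gripper": 1,"x": 0,"y": 0,"z": 0,"ax": 0,"ay": 0,"az": 0}]'

```text
clock: 6.92
position: [473.3, -201.4, 1.6]
ee_rot: [-0.073, 0.997, -0.001, 0.005]
contact_force: [-0.2, 0.2, 1.1]
gripper_width: 51.8
grasp_force: 0.0
```

send_rows --targets '[{"gripper": 1,"x": 0,"y": 0,"z": 0,"ax": 0,"ay": 0,"az": 0},{"gripper": 1,"x": 0,"y": 0,"z": 0,"ax": 0,"ay": 0,"az": 0},{"gripper": 1,"x": 0,"y": 0,"z": 0,"ax": 0,"ay": 0,"az": 0}]'

```text
clock: 7.17
position: [473.3, -201.4, 2.4]
ee_rot: [-0.074, 0.997, -0.002, 0.005]
contact_force: [-2.4, 1.5, 6.7]
gripper_width: 45.6
grasp_force: 60.1
```

send_rows --targets '[{"gripper": 1,"x": 0,"y": 0,"z": -2,"ax": 0,"ay": 0,"az": 0},{"gripper": 1,"x": 0,"y": 0,"z": -4,"ax": 0,"ay": 0,"az": 0},{"gripper": 1,"x": 0,"y": 0,"z": -4,"ax": 0,"ay": 0,"az": 0},{"gripper": 1,"x": 0,"y": 0,"z": -4,"ax": 0,"ay": 0,"az": 0},{"gripper": 1,"x": 0,"y": 0,"z": 0,"ax": 0,"ay": 0,"az": 0}]'

```text
clock: 7.58
position: [477.0, -202.3, 149.7]
ee_rot: [-0.075, 0.997, -0.004, 0.012]
contact_force: [0.8, -0.8, -0.6]
gripper_width: 45.4
grasp_force: 61.4
```

Run:
```python
from pl import *
s,m,p,d,C=shot("w4"); print(s["position"],s["ee_rot"],s["clock"],s["gripper_width"],s["grasp_force"],s["contact_force"])
```

```text
[ 476.96922616 -202.30498225  149.71615204] [-0.07450538  0.99713639 -0.00402768  0.01231834] 7.5833 45.36552392272978 61.4037823677063 [ 0.75192234 -0.81985769 -0.61753568]
```

View pics/w4.png

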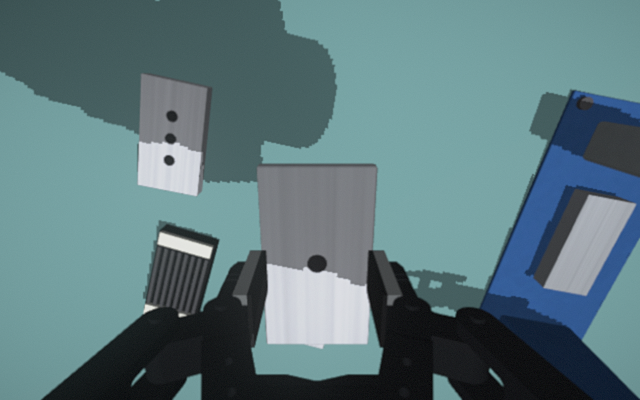

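```bash
python3 - <<'E'
from h import *
p,d=arm.get_image("scene"); m=arm.camera_model("scene"); C=cloud(m,d)
k=(abs(C[...,0]-600)<130)&(abs(C[...,1]-30)<40)&(C[...,2]>112); print(k.sum(), C[k].max(0).round(0), C[k].min(0).round(0))
cv2.imwrite("pics/s1.png",cv2.resize(p[110:310,200:460],None,fx=3,fy=3)[:,:,::-1])
E
python3 go.py 499 31.7 150 -2.3
```

```text
1113 [655.  60. 487.] [470. -10. 112.]
pos [ 472.7 -201.   143.1] turn [-0.2  0.8 10.7] n 2 | shift cm [-1.69 23.36 -0.69] n 6 | no-turn shift [-6.01 22.64 -0.7 ]
```

View pics/s1.png

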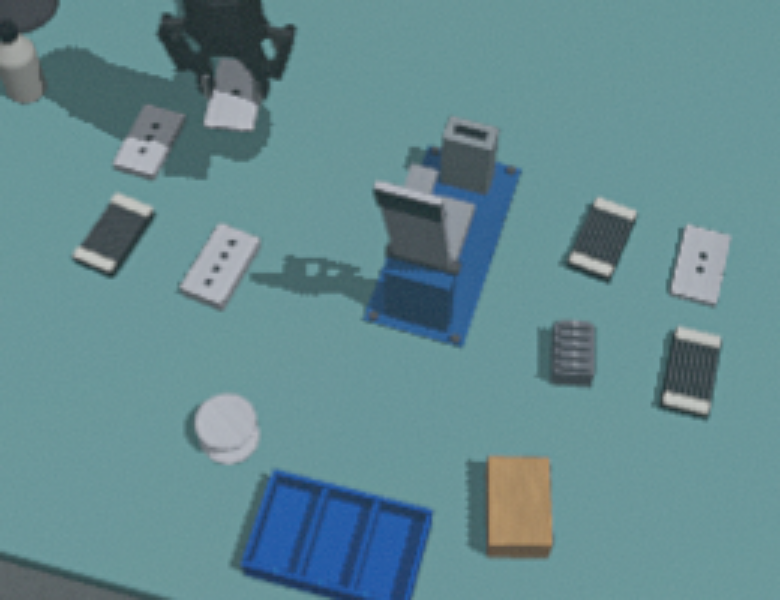

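send_rows --targets '[{"gripper": 1,"x": 0,"y": 0,"z": -0.3,"ax": -0.2,"ay": 0.8,"az": 5.3},{"gripper": 1,"x": 0,"y": 0,"z": -0.4,"ax": 0,"ay": 0,"az": 5.4},{"gripper": 1,"x": -0.3,"y": 3.9,"z": 0,"ax": 0,"ay": 0,"az": 0},{"gripper": 1,"x": -0.3,"y": 3.9,"z": 0,"ax": 0,"ay": 0,"az": 0},{"gripper": 1,"x": -0.3,"y": 3.9,"z": 0,"ax": 0,"ay": 0,"az": 0}]'

```text
clock: 8.1
position: [484.0, -83.8, 146.0]
ee_rot: [0.021, 1.0, -0.0, -0.005]
contact_force: [0.9, -0.6, -1.0]
gripper_width: 45.5
grasp_force: 61.4
```

send_rows --targets '[{"gripper": 1,"x": -0.3,"y": 3.9,"z": 0,"ax": 0,"ay": 0,"az": 0},{"gripper": 1,"x": -0.3,"y": 3.9,"z": 0,"ax": 0,"ay": 0,"az": 0},{"gripper": 1,"x": -0.3,"y": 3.9,"z": 0,"ax": 0,"ay": 0,"az": 0},{"gripper": 1,"x": 0,"y": 0,"z": 0,"ax": 0,"ay": 0,"az": 0},{"gripper": 1,"x": 0,"y": 0,"z": 0,"ax": 0,"ay": 0,"az": 0}]'

```text
clock: 8.52
position: [498.1, 33.7, 146.0]
ee_rot: [0.018, 1.0, -0.001, -0.005]
contact_force: [-0.2, -0.4, -0.4]
gripper_width: 45.1
grasp_force: 61.4
```

```bash
python3 go.py 499 31.7 24 -2.3
python3 - <<'E'
from pl import *
s,m,p,d,C=shot("w5"); print(s["gripper_width"],s["contact_force"],s["clock"])
# bed slab in view? and held plate
z=C[...,2]
k=(z>15)&(z<24)&(abs(C[...,0]-497)<80)&(abs(C[...,1]-32)<40)
print(k.sum(),C[k].min(0),C[k].max(0))
k=(z>s["position"][2]-8)&(z<s["position"][2]+14)&(np.hypot(C[...,0]-s["position"][0],C[...,1]-s["position"][1])<60)
print(k.sum(),C[k].min(0),C[k].max(0))
E
```

```text
pos [498.1  33.7 146. ] turn [-0.1 -0.6  0.2] n 1 | shift cm [-0.09 -0.2  12.2 ] n 3 | no-turn shift [-0.21 -0.18 12.2 ]
45.06592926478475 [-0.20938394 -0.43925654 -0.42505246] 8.5167
1437 [454.54157749  15.46196206  15.01414477] [478.13128003  55.3270034   21.49455203]
20372 [449.30075384  -1.86937188 142.84518173] [541.60494952  70.73549948 159.95161996]
```

send_rows --targets '[{"gripper": 1,"x": -0.3,"y": -0.1,"z": 3.5,"ax": 0,"ay": -0.6,"az": 0},{"gripper": 1,"x": 0,"y": 0,"z": 4,"ax": 0,"ay": 0,"az": 0},{"gripper": 1,"x": 0,"y": 0,"z": 3.5,"ax": 0,"ay": 0,"az": 0},{"gripper": 1,"x": 0,"y": 0,"z": 0,"ax": 0,"ay": 0,"az": 0},{"gripper": 1,"x": 0,"y": 0,"z": 0,"ax": 0,"ay": 0,"az": 0}]'

```text
clock: 8.98
position: [500.4, 29.0, 36.0]
ee_rot: [0.021, 1.0, -0.001, -0.001]
contact_force: [0.4, 0.1, 0.3]
gripper_width: 45.6
grasp_force: 61.7
```

```bash
python3 go.py 500.5 33 24 -2.3
```

```text
pos [500.4  29.   36. ] turn [-0.2 -0.1 -0.1] n 1 | shift cm [0.01 0.4  1.2 ] n 1 | no-turn shift [0.01 0.4  1.2 ]
```

send_rows --targets '[{"gripper": 1,"x": 0,"y": 0.3,"z": 0.8,"ax": 0,"ay": 0,"az": 0},{"gripper": 1,"x": 0,"y": 0,"z": 0.2,"ax": 0,"ay": 0,"az": 0},{"gripper": 1,"x": 0,"y": 0,"z": 0.1,"ax": 0,"ay": 0,"az": 0},{"gripper": 1,"x": 0,"y": 0,"z": 0,"ax": 0,"ay": 0,"az": 0}]'

```text
clock: 9.32
position: [502.9, 34.1, 27.7]
ee_rot: [0.02, 1.0, 0.0, 0.003]
contact_force: [0.4, -0.6, -0.7]
gripper_width: 45.2
grasp_force: 61.8
```

send_rows --targets '[{"gripper": 1,"x": 0.2,"y": 0,"z": 0.2,"ax": 0,"ay": 0,"az": 0},{"gripper": 1,"x": 0,"y": 0,"z": 0,"ax": 0,"ay": 0,"az": 0},{"gripper": 1,"x": 0,"y": 0,"z": 0,"ax": 0,"ay": 0,"az": 0}]'

```text
clock: 9.57
position: [500.2, 34.0, 24.9]
ee_rot: [0.02, 1.0, -0.0, 0.002]
contact_force: [0.2, -0.3, -0.9]
gripper_width: 45.3
grasp_force: 61.8
```

send_rows --targets '[{"gripper": 1,"x": 0,"y": 0,"z": 0.15,"ax": 0,"ay": 0,"az": 0},{"gripper": 1,"x": 0,"y": 0,"z": 0,"ax": 0,"ay": 0,"az": 0},{"gripper": 1,"x": 0,"y": 0,"z": 0,"ax": 0,"ay": 0,"az": 0}]'

```text
clock: 9.82
position: [500.2, 34.0, 23.0]
ee_rot: [0.02, 1.0, -0.0, 0.002]
contact_force: [0.7, 0.1, -0.7]
gripper_width: 45.4
grasp_force: 61.8
```

send_rows --targets '[{"gripper": 1,"x": 0,"y": 0,"z": 0.1,"ax": 0,"ay": 0,"az": 0},{"gripper": 1,"x": 0,"y": 0,"z": 0,"ax": 0,"ay": 0,"az": 0},{"gripper": 1,"x": 0,"y": 0,"z": 0,"ax": 0,"ay": 0,"az": 0}]'

```text
clock: 10.07
position: [500.4, 34.0, 22.5]
ee_rot: [0.02, 1.0, -0.0, 0.002]
contact_force: [-1.9, 0.5, 4.8]
gripper_width: 45.3
grasp_force: 64.3
```

send_rows --targets '[{"gripper": 1,"x": 0,"y": 0,"z": 0.08,"ax": 0,"ay": 0,"az": 0},{"gripper": 1,"x": 0,"y": 0,"z": 0,"ax": 0,"ay": 0,"az": 0},{"gripper": 1,"x": 0,"y": 0,"z": 0,"ax": 0,"ay": 0,"az": 0}]'

```text
clock: 10.32
position: [500.4, 33.9, 22.4]
ee_rot: [0.019, 1.0, -0.0, 0.002]
contact_force: [-3.1, -0.0, 10.5]
gripper_width: 45.6
grasp_force: 66.8
```

send_rows --targets '[{"gripper": -1,"x": 0,"y": 0,"z": 0,"ax": 0,"ay": 0,"az": 0},{"gripper": -1,"x": 0,"y": 0,"z": 0,"ax": 0,"ay": 0,"az": 0},{"gripper": -1,"x": 0,"y": 0,"z": 0,"ax": 0,"ay": 0,"az": 0},{"gripper": -1,"x": 0,"y": 0,"z": 0,"ax": 0,"ay": 0,"az": 0},{"gripper": -1,"x": 0,"y": 0,"z": -1,"ax": 0,"ay": 0,"az": 0}]'

```text
clock: 10.73
position: [498.8, 33.5, 29.6]
ee_rot: [0.02, 1.0, -0.001, -0.0]
contact_force: [0.5, -0.4, -0.3]
gripper_width: 85.3
grasp_force: 0.0
```

send_rows --targets '[{"gripper": -1,"x": 0,"y": 0,"z": -4,"ax": 0,"ay": 0,"az": 0},{"gripper": -1,"x": 0,"y": 0,"z": -4,"ax": 0,"ay": 0,"az": 0},{"gripper": -1,"x": 0,"y": 0,"z": -4,"ax": 0,"ay": 0,"az": 0},{"gripper": -1,"x": 0,"y": 0,"z": -4,"ax": 0,"ay": 0,"az": 0},{"gripper": -1,"x": 0,"y": 0,"z": 0,"ax": 0,"ay": 0,"az": 0}]'

```text
clock: 11.15
position: [504.5, 35.1, 199.7]
ee_rot: [0.019, 1.0, 0.002, 0.01]
contact_force: [0.7, 0.4, 0.0]
gripper_width: 85.6
grasp_force: 0.0
```

```bash
python3 go.py 420 200 195 -9
python3 - <<'E'
from pl import *
s,m,p,d,C=shot("w6"); print(s["gripper_width"],s["contact_force"],s["clock"])
print(plate(C,26,498,33,off=20)); print(plate(C,18,459,200))
E
```

```text
pos [504.5  35.1 199.7] turn [0.3 1.2 6.8] n 1 | shift cm [10.92 14.97  0.47] n 5 | no-turn shift [ 9.07 16.16  0.35]
85.56798266784644 [0.74603595 0.43918997 0.03896281] 11.15
(array([497.7,  34.6]), array([495.4,  34.7]), array([49.9, 89.8]), -2.2, np.float64(25.3))
(array([457.4, 199.5]), array([454.9, 198.1]), array([51.3, 90.3]), -8.5, np.float64(16.5))
```

View pics/w6.png

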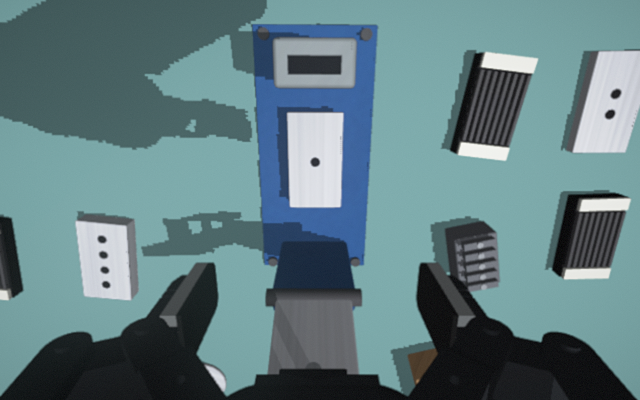

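```bash
python3 - <<'E'
from pl import *
q=np.load("w6.npz"); m=arm.camera_model("wrist"); p=q["p"]
hsv=cv2.cvtColor(p,cv2.COLOR_RGB2HSV); b=((hsv[...,0]>100)&(hsv[...,0]<125)&(hsv[...,1]>110)); b[270:]=0
for r in (60,100,140,180,220):
    c=np.where(b[r,230:400])[0]+230; a,e=world(m,c[0]-.5,r,4),world(m,c[-1]+.5,r,4); print(r,a[:2].round(1),e[:2].round(1),((a+e)/2)[:2].round(1))
c=np.where(b[:,312])[0]; print("near",world(m,312,c[0]-.5,4)[:2]); c=np.where(b[:,290])[0]
E
python3 go.py 457.4 199.5 80 -8.5
```

```text
60 [404.2 -16.3] [408.4  91.3] [406.3  37.5]
100 [438.4 -18. ] [442.6  90.1] [440.5  36.1]
140 [475.3 -19.7] [479.6  88.7] [477.4  34.5]
180 [515.2 -21.5] [519.5  87.2] [517.4  32.9]
220 [558.4 -23.4] [562.7  84.6] [560.6  30.6]
near [377.86988801  36.90570806]
pos [502.3  34.9 195.8] turn [0.2 0.8 6.3] n 1 | shift cm [ 6.87 15.62 11.58] n 5 | no-turn shift [ 5.29 16.23 11.56]
```

send_rows --targets '[{"gripper": -1,"x": 0,"y": 0,"z": 0,"ax": 0.2,"ay": 0.8,"az": 6.3},{"gripper": -1,"x": 1.7,"y": 3.8,"z": 0,"ax": 0,"ay": 0,"az": 0},{"gripper": -1,"x": 1.7,"y": 3.8,"z": 0,"ax": 0,"ay": 0,"az": 0},{"gripper": -1,"x": 1.7,"y": 3.8,"z": 0,"ax": 0,"ay": 0,"az": 0},{"gripper": -1,"x": 1.7,"y": 3.8,"z": 0,"ax": 0,"ay": 0,"az": 0}]'

```text
clock: 11.62
position: [453.7, 195.3, 189.8]
ee_rot: [0.075, 0.997, -0.002, -0.006]
contact_force: [0.6, 0.2, 1.0]
gripper_width: 85.5
grasp_force: 0.0
```

send_rows --targets '[{"gripper": -1,"x": 0,"y": 0.4,"z": 4,"ax": 0,"ay": 0,"az": 0},{"gripper": -1,"x": 0,"y": 0,"z": 4,"ax": 0,"ay": 0,"az": 0},{"gripper": -1,"x": 0,"y": 0,"z": 4,"ax": 0,"ay": 0,"az": 0},{"gripper": -1,"x": 0,"y": 0,"z": 0,"ax": 0,"ay": 0,"az": 0},{"gripper": -1,"x": 0,"y": 0,"z": 0,"ax": 0,"ay": 0,"az": 0}]'

```text
clock: 12.03
position: [453.0, 196.9, 69.2]
ee_rot: [0.075, 0.997, -0.004, -0.007]
contact_force: [0.0, 0.3, 1.4]
gripper_width: 85.3
grasp_force: 0.0
```

```bash
python3 go.py 457.4 199.5 5 -8.5
```

```text
pos [453.  196.9  69.2] turn [-0.6 -0.8 -0. ] n 1 | shift cm [-0.4   0.33  6.42] n 2 | no-turn shift [-0.49  0.39  6.41]
```

send_rows --targets '[{"gripper": -1,"x": -0.4,"y": 0.3,"z": 3.4,"ax": -0.6,"ay": -0.8,"az": 0},{"gripper": -1,"x": 0,"y": 0,"z": 3,"ax": 0,"ay": 0,"az": 0},{"gripper": -1,"x": 0,"y": 0,"z": 0,"ax": 0,"ay": 0,"az": 0},{"gripper": -1,"x": 0,"y": 0,"z": 0,"ax": 0,"ay": 0,"az": 0}]'

```text
clock: 12.37
position: [459.4, 200.8, 8.4]
ee_rot: [0.075, 0.997, 0.003, 0.003]
contact_force: [0.4, 0.2, -0.7]
gripper_width: 85.6
grasp_force: 0.0
```

send_rows --targets '[{"gripper": 1,"x": 0,"y": 0,"z": 0,"ax": 0,"ay": 0,"az": 0},{"gripper": 1,"x": 0,"y": 0,"z": 0,"ax": 0,"ay": 0,"az": 0},{"gripper": 1,"x": 0,"y": 0,"z": 0,"ax": 0,"ay": 0,"az": 0},{"gripper": 1,"x": 0,"y": 0,"z": 0,"ax": 0,"ay": 0,"az": 0},{"gripper": 1,"x": 0,"y": 0,"z": 0,"ax": 0,"ay": 0,"az": 0}]'

```text
clock: 12.78
position: [459.5, 201.2, 9.8]
ee_rot: [0.074, 0.997, 0.004, 0.004]
contact_force: [-1.8, -1.7, 9.7]
gripper_width: 47.8
grasp_force: 60.4
```

```bash
python3 go.py 498 33.7 160 -2.3
python3 - <<'E'
from h import *
s=arm.read_state();print(s["contact_force"],s["gripper_width"],s["grasp_force"],s["ee_rot"])
E
```

```text
pos [459.5 201.2   9.8] turn [ 0.5  0.4 -6.2] n 1 | shift cm [ -4.51 -16.58 -15.02] n 6 | no-turn shift [ -6.39 -15.86 -15.11]
[-1.84592188 -1.7014563   9.73248456] 47.831734941143246 60.44668436050415 [0.0743907  0.9972144  0.00406392 0.00359848]
```

send_rows --targets '[{"gripper": 1,"x": 0,"y": 0,"z": -3,"ax": 0,"ay": 0,"az": 0},{"gripper": 1,"x": 0,"y": 0,"z": -4,"ax": 0,"ay": 0,"az": 0},{"gripper": 1,"x": 0,"y": 0,"z": -4,"ax": 0,"ay": 0,"az": 0},{"gripper": 1,"x": 0,"y": 0,"z": -4,"ax": 0.5,"ay": 0.4,"az": -6.2},{"gripper": 1,"x": -1.1,"y": -3.9,"z": 0,"ax": 0,"ay": 0,"az": 0}]'

```text
clock: 13.2
position: [472.7, 167.0, 167.3]
ee_rot: [0.014, 1.0, 0.005, 0.008]
contact_force: [3.1, -0.4, -1.3]
gripper_width: 47.9
grasp_force: 63.5
```

send_rows --targets '[{"gripper": 1,"x": -1.1,"y": -3.9,"z": 0,"ax": 0,"ay": 0,"az": 0},{"gripper": 1,"x": -1.1,"y": -3.9,"z": 0,"ax": 0,"ay": 0,"az": 0},{"gripper": 1,"x": -1.1,"y": -3.9,"z": 0,"ax": 0,"ay": 0,"az": 0},{"gripper": 1,"x": 0,"y": -1.0,"z": 0,"ax": 0,"ay": 0,"az": 0},{"gripper": 1,"x": 0,"y": 0,"z": 0,"ax": 0,"ay": 0,"az": 0}]'

```text
clock: 13.62
position: [494.4, 29.5, 158.1]
ee_rot: [0.023, 1.0, -0.001, -0.001]
contact_force: [-0.8, 0.1, -1.9]
gripper_width: 47.8
grasp_force: 63.5
```

```bash
python3 go.py 500 33.7 70 -2.3
python3 - <<'E'
from pl import *
s,m,p,d,C=shot("w7");print(s["contact_force"],s["gripper_width"],s["grasp_force"])
h=s["position"]; z=C[...,2]; k=(abs(z-h[2]-8)<9)&(np.hypot(C[...,0]-h[0],C[...,1]-h[1])<75)&(abs(C[...,1]-h[1])<23); print(C[k].min(0),C[k].max(0))
E
```

```text
pos [494.4  29.5 158.1] turn [-0.1 -0.1 -0.3] n 1 | shift cm [-0.54  0.45  8.81] n 3 | no-turn shift [-0.56  0.47  8.81]
[-0.8333726   0.11178712 -1.91493773] 47.788675548045816 63.452932834625244
[446.11753459   6.45436039 157.1140646 ] [538.91814823  52.45186074 175.07493972]
```

send_rows --targets '[{"gripper": 1,"x": -0.4,"y": 0.3,"z": 4,"ax": 0,"ay": 0,"az": 0},{"gripper": 1,"x": 0,"y": 0,"z": 4,"ax": 0,"ay": 0,"az": 0},{"gripper": 1,"x": 0,"y": 0,"z": 2.5,"ax": 0,"ay": 0,"az": 0},{"gripper": 1,"x": 0,"y": 0,"z": 0.8,"ax": 0,"ay": 0,"az": 0},{"gripper": 1,"x": 0,"y": 0,"z": 0,"ax": 0,"ay": 0,"az": 0}]'

```text
clock: 14.08
position: [497.5, 35.2, 42.9]
ee_rot: [0.02, 1.0, -0.002, -0.003]
contact_force: [-0.5, 0.6, -1.5]
gripper_width: 47.8
grasp_force: 63.4
```

send_rows --targets '[{"gripper": 1,"x": 0,"y": 0,"z": 0,"ax": 0,"ay": 0,"az": 0},{"gripper": 1,"x": 0,"y": 0,"z": 0,"ax": 0,"ay": 0,"az": 0}]'

```text
clock: 14.25
position: [500.3, 35.8, 46.4]
ee_rot: [0.02, 1.0, -0.001, 0.001]
contact_force: [0.3, 0.2, -0.5]
gripper_width: 48.3
grasp_force: 42.8
```

```bash
python3 go.py 500 33.7 36 -2.3
```

```text
pos [500.3  35.8  46.4] turn [-0.1  0.1  0. ] n 1 | shift cm [ 0.03 -0.21  1.04] n 1 | no-turn shift [ 0.03 -0.21  1.04]
```

send_rows --targets '[{"gripper": 1,"x": 0,"y": 0,"z": 0,"ax": 0,"ay": 0,"az": 0},{"gripper": 1,"x": 0,"y": 0,"z": 0,"ax": 0,"ay": 0,"az": 0},{"gripper": 1,"x": 0,"y": 0,"z": 0,"ax": 0,"ay": 0,"az": 0},{"gripper": 1,"x": 0,"y": 0,"z": 0,"ax": 0,"ay": 0,"az": 0}]'

```text
clock: 14.58
position: [499.0, 34.7, 45.2]
ee_rot: [0.021, 1.0, -0.001, -0.001]
contact_force: [-0.8, -0.0, -1.9]
gripper_width: 47.3
grasp_force: 64.5
```

Run:
```python
from pl import *
s,m,p,d,C=shot("w8");print(s["position"],s["contact_force"],s["gripper_width"],s["grasp_force"])
h=s["position"]; z=C[...,2]; k=(z>24)&(z<75)&(abs(C[...,0]-497)<70)&(abs(C[...,1]-h[1])<20)&(C[...,0]>435); print(C[k].min(0),C[k].max(0))
k2=k&(C[...,2]>35)
for a,b in((445,460),(460,480),(520,545)):
    q=C[k2&(C[...,0]>a)&(C[...,0]<b)]; print(a,len(q),np.percentile(q[:,2],[5,50,95]).round(1) if len(q) else "")
```

```text
[499.03128635  34.73768065  45.18345755] [-0.79497082 -0.03850898 -1.85696492] 47.31819947679814 64.53145623207092
[450.84281141  14.74231897  24.00169105] [543.40633338  54.73722123  55.16030455]
445 2816 [38.5 52.5 53.7]
460 4138 [48.1 52.1 53.6]
520 3589 [47.9 52.  53.1]
```

View pics/w8.png

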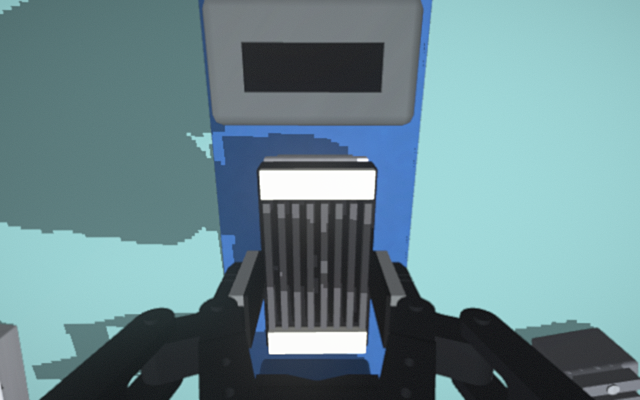

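send_rows --targets '[{"gripper": 1,"x": 0,"y": -0.1,"z": 0.7,"ax": 0,"ay": 0,"az": 0},{"gripper": 1,"x": 0,"y": 0,"z": 0.1,"ax": 0,"ay": 0,"az": 0},{"gripper": 1,"x": 0,"y": 0,"z": 0,"ax": 0,"ay": 0,"az": 0},{"gripper": 1,"x": 0,"y": 0,"z": 0,"ax": 0,"ay": 0,"az": 0}]'

```text
clock: 14.97
position: [498.6, 33.5, 36.3]
ee_rot: [0.021, 1.0, -0.001, -0.002]
contact_force: [-0.4, -0.4, 0.2]
gripper_width: 47.6
grasp_force: 64.7
```

send_rows --targets '[{"gripper": 1,"x": 0,"y": 0,"z": 0.1,"ax": 0,"ay": 0,"az": 0},{"gripper": 1,"x": 0,"y": 0,"z": 0,"ax": 0,"ay": 0,"az": 0},{"gripper": 1,"x": 0,"y": 0,"z": 0,"ax": 0,"ay": 0,"az": 0}]'

```text
clock: 15.22
position: [498.6, 33.5, 36.1]
ee_rot: [0.021, 1.0, -0.001, -0.001]
contact_force: [-1.9, -0.3, 6.7]
gripper_width: 47.6
grasp_force: 65.4
```

send_rows --targets '[{"gripper": -1,"x": 0,"y": 0,"z": 0,"ax": 0,"ay": 0,"az": 0},{"gripper": -1,"x": 0,"y": 0,"z": 0,"ax": 0,"ay": 0,"az": 0},{"gripper": -1,"x": 0,"y": 0,"z": 0,"ax": 0,"ay": 0,"az": 0},{"gripper": -1,"x": 0,"y": 0,"z": 0,"ax": 0,"ay": 0,"az": 0},{"gripper": -1,"x": 0,"y": 0,"z": -1,"ax": 0,"ay": 0,"az": 0}]'

```text
clock: 15.63
position: [497.3, 33.2, 43.9]
ee_rot: [0.021, 1.0, -0.002, -0.003]
contact_force: [-0.6, -0.4, 0.6]
gripper_width: 85.4
grasp_force: 0.0
```

send_rows --targets '[{"gripper": -1,"x": 0,"y": 0,"z": -4,"ax": 0,"ay": 0,"az": 0},{"gripper": -1,"x": 0,"y": 0,"z": -4,"ax": 0,"ay": 0,"az": 0},{"gripper": -1,"x": 0,"y": 0,"z": -4,"ax": 0,"ay": 0,"az": 0},{"gripper": -1,"x": 0,"y": 0,"z": -3,"ax": 0,"ay": 0,"az": 0},{"gripper": -1,"x": 0,"y": 0,"z": 0,"ax": 0,"ay": 0,"az": 0}]'

```text
clock: 16.05
position: [503.1, 34.9, 202.6]
ee_rot: [0.02, 1.0, 0.001, 0.006]
contact_force: [-0.2, 0.0, -0.5]
gripper_width: 85.3
grasp_force: 0.0
```

send_rows --targets '[{"gripper": -1,"x": 0,"y": 0,"z": 0,"ax": 0,"ay": 0,"az": 0}]'

```text
clock: 16.13
position: [499.9, 34.4, 197.4]
ee_rot: [0.021, 1.0, -0.0, 0.001]
contact_force: [-0.4, -0.5, -0.3]
gripper_width: 85.7
grasp_force: 0.0
```

```bash
python3 go.py 550 312 200 -3
python3 - <<'E'
from pl import *
s,m,p,d,C=shot("w9"); print(s["gripper_width"],s["contact_force"],s["clock"])
print(plate(C,44,498,33,off=20)); print(plate(C,18,595,318))
E
```

```text
pos [499.9  34.4 197.4] turn [-0.   0.1  0.6] n 1 | shift cm [-3.55 27.99 -0.26] n 7 | no-turn shift [-3.85 27.95 -0.26]
85.71655498384656 [-0.37536415 -0.47762994 -0.30666382] 16.1333
(array([496.7,  34. ]), array([494.3,  34.2]), array([50. , 90.6]), -2.5, np.float64(42.5))
(array([593.1, 316.6]), array([590.6, 315.3]), array([51.4, 91.5]), -0.9, np.float64(16.5))
```

send_rows --targets '[{"gripper": -1,"x": 0,"y": 4,"z": 0,"ax": 0,"ay": 0,"az": -1.3},{"gripper": -1,"x": 0,"y": 4.1,"z": 0,"ax": 0,"ay": 0,"az": 0},{"gripper": -1,"x": -1.5,"y": 3.8,"z": 0,"ax": 0,"ay": 0,"az": 0},{"gripper": -1,"x": -1.5,"y": 3.8,"z": 0,"ax": 0,"ay": 0,"az": 0},{"gripper": -1,"x": -1.5,"y": 3.8,"z": 0,"ax": 0,"ay": 0,"az": 0}]'

```text
clock: 16.6
position: [547.9, 229.3, 192.7]
ee_rot: [0.009, 1.0, -0.002, -0.003]
contact_force: [1.3, -0.3, 0.7]
gripper_width: 85.0
grasp_force: 0.0
```

send_rows --targets '[{"gripper": -1,"x": -1.5,"y": 3.8,"z": 0,"ax": 0,"ay": 0,"az": 0},{"gripper": -1,"x": -1.5,"y": 3.8,"z": 0,"ax": 0,"ay": 0,"az": 0},{"gripper": -1,"x": -1.5,"y": 0.9,"z": 3,"ax": 0,"ay": 0,"az": 0},{"gripper": -1,"x": 0,"y": 0,"z": 4,"ax": 0,"ay": 0,"az": 0},{"gripper": -1,"x": 0,"y": 0,"z": 4,"ax": 0,"ay": 0,"az": 0}]'

```text
clock: 17.02
position: [594.6, 312.8, 80.8]
ee_rot: [0.009, 1.0, -0.002, -0.002]
contact_force: [-0.0, -0.6, -1.1]
gripper_width: 85.3
grasp_force: 0.0
```

send_rows --targets '[{"gripper": -1,"x": 0,"y": 0,"z": 0,"ax": 0,"ay": 0,"az": 0},{"gripper": -1,"x": 0,"y": 0,"z": 0,"ax": 0,"ay": 0,"az": 0},{"gripper": -1,"x": 0,"y": 0,"z": 0,"ax": 0,"ay": 0,"az": 0}]'

```text
clock: 17.27
position: [595.9, 312.2, 85.6]
ee_rot: [0.009, 1.0, -0.001, -0.001]
contact_force: [0.2, -0.2, 1.3]
gripper_width: 85.4
grasp_force: 0.0
```

```bash
python3 go.py 594.5 317 5 -1
python3 - <<'E'
from pl import *
s,m,p,d,C=shot("w10"); print(s["clock"],s["position"]); print(plate(C,18,595,318,half=60))
E
```

```text
pos [595.9 312.2  85.6] turn [-0.1 -0.1 -0. ] n 1 | shift cm [0.14 0.48 8.06] n 2 | no-turn shift [0.13 0.5  8.06]
17.2667 [595.85217891 312.19686078  85.59817391]
(array([593.5, 317.8]), array([590.6, 317.8]), array([50.1, 90.7]), -0.3, np.float64(16.6))
```

send_rows --targets '[{"gripper": -1,"x": 0.1,"y": 0.5,"z": 4,"ax": 0,"ay": 0,"az": -0.5},{"gripper": -1,"x": 0,"y": 0,"z": 3.8,"ax": 0,"ay": 0,"az": 0},{"gripper": -1,"x": 0,"y": 0,"z": 0,"ax": 0,"ay": 0,"az": 0},{"gripper": -1,"x": 0,"y": 0,"z": 0,"ax": 0,"ay": 0,"az": 0},{"gripper": 1,"x": 0,"y": 0,"z": 0,"ax": 0,"ay": 0,"az": 0}]'

```text
clock: 17.73
position: [595.9, 318.0, 10.2]
ee_rot: [0.005, 1.0, 0.0, 0.001]
contact_force: [0.5, 0.7, 0.0]
gripper_width: 75.5
grasp_force: 0.0
```

send_rows --targets '[{"gripper": 1,"x": 0,"y": 0,"z": 0,"ax": 0,"ay": 0,"az": 0},{"gripper": 1,"x": 0,"y": 0,"z": 0,"ax": 0,"ay": 0,"az": 0},{"gripper": 1,"x": 0,"y": 0,"z": 0,"ax": 0,"ay": 0,"az": 0},{"gripper": 1,"x": 0,"y": 0,"z": 0,"ax": 0,"ay": 0,"az": 0},{"gripper": 1,"x": 0,"y": 0,"z": 0,"ax": 0,"ay": 0,"az": 0}]'

```text
clock: 18.15
position: [595.5, 318.0, 10.4]
ee_rot: [0.005, 1.0, 0.0, 0.001]
contact_force: [-1.3, -0.2, 5.7]
gripper_width: 47.8
grasp_force: 62.0
```

```bash
python3 go.py 500 33.7 180 -2.3
```

```text
pos [595.5 318.   10.4] turn [0.1 0.1 1.8] n 1 | shift cm [  8.41 -28.79 -16.96] n 9 | no-turn shift [  9.26 -28.5  -17.01]
```

send_rows --targets '[{"gripper": 1,"x": 0,"y": 0,"z": -3,"ax": 0,"ay": 0,"az": 0},{"gripper": 1,"x": 0,"y": 0,"z": -4,"ax": 0,"ay": 0,"az": 0},{"gripper": 1,"x": 0,"y": 0,"z": -4,"ax": 0,"ay": 0,"az": 0},{"gripper": 1,"x": 0,"y": 0,"z": -4,"ax": 0,"ay": 0,"az": 1.8},{"gripper": 1,"x": 2.8,"y": -3,"z": 0,"ax": 0,"ay": 0,"az": 0}]'

```text
clock: 18.57
position: [575.4, 296.2, 169.4]
ee_rot: [0.019, 1.0, 0.007, 0.012]
contact_force: [3.3, 1.3, 0.8]
gripper_width: 47.6
grasp_force: 62.9
```

send_rows --targets '[{"gripper": 1,"x": 2.8,"y": -3,"z": 0,"ax": 0,"ay": 0,"az": 0},{"gripper": 1,"x": 2.8,"y": -3,"z": 0,"ax": 0,"ay": 0,"az": 0},{"gripper": 1,"x": 0,"y": -3.9,"z": 0,"ax": 0,"ay": 0,"az": 0},{"gripper": 1,"x": 0,"y": -3.9,"z": 0,"ax": 0,"ay": 0,"az": 0},{"gripper": 1,"x": 0,"y": -3.9,"z": 0,"ax": 0,"ay": 0,"az": 0}]'

```text
clock: 18.98
position: [500.8, 112.6, 158.8]
ee_rot: [0.02, 1.0, -0.0, -0.0]
contact_force: [1.7, 0.2, -1.6]
gripper_width: 47.4
grasp_force: 62.8
```

send_rows --targets '[{"gripper": 1,"x": 0,"y": -3.9,"z": 0,"ax": 0,"ay": 0,"az": 0},{"gripper": 1,"x": 0,"y": -3.9,"z": 0,"ax": 0,"ay": 0,"az": 0},{"gripper": 1,"x": 0,"y": 0,"z": 0,"ax": 0,"ay": 0,"az": 0},{"gripper": 1,"x": 0,"y": 0,"z": 0,"ax": 0,"ay": 0,"az": 0},{"gripper": 1,"x": 0,"y": 0,"z": 0,"ax": 0,"ay": 0,"az": 0}]'

```text
clock: 19.4
position: [498.7, 35.7, 158.4]
ee_rot: [0.021, 1.0, -0.001, -0.0]
contact_force: [0.3, -0.4, -1.9]
gripper_width: 47.6
grasp_force: 62.9
```

```bash
python3 go.py 500 33.7 62 -2.3;python3 - <<'E'
from pl import *
s,m,p,d,C=shot("w11");print(s["contact_force"],s["gripper_width"],s["grasp_force"])
h=s["position"]; z=C[...,2]; k=(abs(z-h[2]-8)<9)&(np.hypot(C[...,0]-h[0],C[...,1]-h[1])<75)&(abs(C[...,1]-h[1])<23); print(C[k].min(0),C[k].max(0))
E
```

```text
pos [498.7  35.7 158.4] turn [-0.1 -0.1 -0.1] n 1 | shift cm [-0.14 -0.2   9.64] n 3 | no-turn shift [-0.15 -0.18  9.64]
[ 0.32094958 -0.43939853 -1.87239826] 47.61800404873589 62.89462208747864
[450.85267829  12.71521358 157.43860836] [543.01575255  58.71332536 175.13612391]
```

send_rows --targets '[{"gripper": 1,"x": -0.1,"y": -0.2,"z": 4,"ax": 0,"ay": 0,"az": 0},{"gripper": 1,"x": 0,"y": 0,"z": 4,"ax": 0,"ay": 0,"az": 0},{"gripper": 1,"x": 0,"y": 0,"z": 1.2,"ax": 0,"ay": 0,"az": 0},{"gripper": 1,"x": 0,"y": 0,"z": 0,"ax": 0,"ay": 0,"az": 0},{"gripper": 1,"x": 0,"y": 0,"z": 0,"ax": 0,"ay": 0,"az": 0}]'

```text
clock: 19.87
position: [499.6, 34.7, 65.4]
ee_rot: [0.019, 1.0, -0.002, -0.002]
contact_force: [-0.3, -0.1, -1.0]
gripper_width: 47.7
grasp_force: 63.0
```

send_rows --targets '[{"gripper": 1,"x": 0,"y": 0,"z": 0,"ax": 0,"ay": 0,"az": 0}]'

```text
clock: 19.95
position: [500.7, 34.9, 66.9]
ee_rot: [0.02, 1.0, -0.001, 0.0]
contact_force: [-0.1, -0.3, -2.0]
gripper_width: 47.8
grasp_force: 63.0
```

```bash
python3 go.py 500 33.7 54.5 -2.3
```

```text
pos [500.7  34.9  66.9] turn [-0.1  0.   0. ] n 1 | shift cm [ 0.07 -0.12  1.24] n 1 | no-turn shift [ 0.07 -0.12  1.24]
```

send_rows --targets '[{"gripper": 1,"x": 0,"y": -0.1,"z": 0.9,"ax": 0,"ay": 0,"az": 0},{"gripper": 1,"x": 0,"y": 0,"z": 0.2,"ax": 0,"ay": 0,"az": 0},{"gripper": 1,"x": 0,"y": 0,"z": 0,"ax": 0,"ay": 0,"az": 0},{"gripper": 1,"x": 0,"y": 0,"z": 0,"ax": 0,"ay": 0,"az": 0}]'

```text
clock: 20.28
position: [499.2, 32.6, 54.8]
ee_rot: [0.021, 1.0, -0.001, -0.001]
contact_force: [-0.6, -0.2, -2.9]
gripper_width: 47.5
grasp_force: 63.0
```

send_rows --targets '[{"gripper": 1,"x": 0,"y": 0,"z": 0.1,"ax": 0,"ay": 0,"az": 0},{"gripper": 1,"x": 0,"y": 0,"z": 0,"ax": 0,"ay": 0,"az": 0},{"gripper": 1,"x": 0,"y": 0,"z": 0,"ax": 0,"ay": 0,"az": 0}]'

```text
clock: 20.53
position: [499.3, 32.6, 54.4]
ee_rot: [0.021, 1.0, -0.001, -0.001]
contact_force: [-1.9, 0.1, 5.6]
gripper_width: 47.5
grasp_force: 63.8
```

Contact. Release and lift.

send_rows --targets '[{"gripper": -1,"x": 0,"y": 0,"z": 0,"ax": 0,"ay": 0,"az": 0},{"gripper": -1,"x": 0,"y": 0,"z": 0,"ax": 0,"ay": 0,"az": 0},{"gripper": -1,"x": 0,"y": 0,"z": 0,"ax": 0,"ay": 0,"az": 0},{"gripper": -1,"x": 0,"y": 0,"z": 0,"ax": 0,"ay": 0,"az": 0},{"gripper": -1,"x": 0,"y": 0,"z": -1,"ax": 0,"ay": 0,"az": 0}]'

```text
clock: 20.95
position: [497.8, 32.2, 61.9]
ee_rot: [0.021, 1.0, -0.002, -0.003]
contact_force: [-0.1, 0.3, -0.6]
gripper_width: 85.3
grasp_force: 0.0
```

send_rows --targets '[{"gripper": -1,"x": 0,"y": 0,"z": -4,"ax": 0,"ay": 0,"az": 0},{"gripper": -1,"x": 0,"y": 0,"z": -4,"ax": 0,"ay": 0,"az": 0},{"gripper": -1,"x": 0,"y": 0,"z": -4,"ax": 0,"ay": 0,"az": 0},{"gripper": -1,"x": 0,"y": 0,"z": -2,"ax": 0,"ay": 0,"az": 0},{"gripper": -1,"x": 0,"y": 0,"z": 0,"ax": 0,"ay": 0,"az": 0}]'

```text
clock: 21.37
position: [502.6, 33.7, 209.2]
ee_rot: [0.02, 1.0, 0.0, 0.004]
contact_force: [0.2, -0.3, 0.4]
gripper_width: 85.5
grasp_force: 0.0
```

send_rows --targets '[{"gripper": -1,"x": 0,"y": 0,"z": 0,"ax": 0,"ay": 0,"az": 0},{"gripper": -1,"x": 0,"y": 0,"z": 0,"ax": 0,"ay": 0,"az": 0}]'

```text
clock: 21.53
position: [498.7, 32.8, 202.4]
ee_rot: [0.021, 1.0, -0.001, -0.002]
contact_force: [-0.8, -0.8, -0.5]
gripper_width: 85.3
grasp_force: 0.0
```

```bash
python3 - <<'E'
from pl import *
s,m,p,d,C=shot("w12"); print(s["gripper_width"],s["position"],s["clock"])
print(plate(C,62,498,33,off=20)); print(plate(C,18,594,-315))
E
python3 go.py 594 -315 200 -9
```

```text
85.32402469339137 [498.65895406  32.77510602 202.43759659] 21.5333
(array([497.7,  33.1]), array([495. ,  33.2]), array([50. , 90.9]), -2.2, np.float64(60.5))
(array([ 595.1, -298. ]), array([ 597.6, -297.4]), array([20.3, 91.4]), -14.0, np.float64(16.1))
pos [498.5  32.7 202. ] turn [-0.2 -0.3  6.6] n 1 | shift cm [-14.87 -32.84   0.2 ] n 9 | no-turn shift [-10.99 -34.34   0.24]
```

send_rows --targets '[{"gripper": -1,"x": 0,"y": 0,"z": 0,"ax": 0,"ay": 0,"az": 6.6},{"gripper": -1,"x": 0,"y": -4,"z": 0,"ax": 0,"ay": 0,"az": 0},{"gripper": -1,"x": 0,"y": -4,"z": 0,"ax": 0,"ay": 0,"az": 0},{"gripper": -1,"x": -2.12,"y": -3.55,"z": 0,"ax": 0,"ay": 0,"az": 0},{"gripper": -1,"x": -2.12,"y": -3.55,"z": 0,"ax": 0,"ay": 0,"az": 0}]'

```text
clock: 22.0
position: [516.6, -124.2, 202.4]
ee_rot: [0.077, 0.997, -0.001, -0.003]
contact_force: [1.2, 1.1, 0.5]
gripper_width: 85.2
grasp_force: 0.0
```

send_rows --targets '[{"gripper": -1,"x": -2.12,"y": -3.55,"z": 0,"ax": 0,"ay": 0,"az": 0},{"gripper": -1,"x": -2.12,"y": -3.55,"z": 0,"ax": 0,"ay": 0,"az": 0},{"gripper": -1,"x": -2.12,"y": -3.55,"z": 0,"ax": 0,"ay": 0,"az": 0},{"gripper": -1,"x": -2.12,"y": -3.55,"z": 0,"ax": 0,"ay": 0,"az": 0},{"gripper": -1,"x": -2.12,"y": -3.55,"z": 0,"ax": 0,"ay": 0,"az": 0}]'

```text
clock: 22.42
position: [594.5, -316.5, 201.3]
ee_rot: [0.078, 0.997, -0.001, -0.003]
contact_force: [1.1, 1.3, 0.4]
gripper_width: 85.6
grasp_force: 0.0
```

send_rows --targets '[{"gripper": -1,"x": 0,"y": 0,"z": 4,"ax": 0,"ay": 0,"az": 0},{"gripper": -1,"x": 0,"y": 0,"z": 4,"ax": 0,"ay": 0,"az": 0},{"gripper": -1,"x": 0,"y": 0,"z": 3,"ax": 0,"ay": 0,"az": 0},{"gripper": -1,"x": 0,"y": 0,"z": 0,"ax": 0,"ay": 0,"az": 0},{"gripper": -1,"x": 0,"y": 0,"z": 0,"ax": 0,"ay": 0,"az": 0}]'

```text
clock: 22.83
position: [592.9, -314.8, 90.8]
ee_rot: [0.078, 0.997, -0.001, -0.005]
contact_force: [0.6, -0.5, 0.2]
gripper_width: 85.3
grasp_force: 0.0
```

```bash
python3 - <<'E'
from pl import *
s,m,p,d,C=shot("w13"); print(s["position"],s["clock"])
print(plate(C,18,594,-315,half=60))
E
python3 go.py 594.5 -315 8 -9.5
```

```text
[ 592.90243563 -314.78280304   90.82931027] 22.8333
(array([ 591.7, -316. ]), array([ 588.9, -315.4]), array([50.1, 90.8]), -9.9, np.float64(16.6))
pos [ 594.8 -315.3   93.8] turn [-0.2 -0.2  0.6] n 1 | shift cm [0.04 0.02 8.58] n 3 | no-turn shift [0.   0.05 8.58]
```

send_rows --targets '[{"gripper": -1,"x": 0.1,"y": 0,"z": 4,"ax": 0,"ay": 0,"az": 0.6},{"gripper": -1,"x": 0,"y": 0,"z": 4,"ax": 0,"ay": 0,"az": 0},{"gripper": -1,"x": 0,"y": 0,"z": 0.4,"ax": 0,"ay": 0,"az": 0},{"gripper": -1,"x": 0,"y": 0,"z": 0,"ax": 0,"ay": 0,"az": 0},{"gripper": -1,"x": 0,"y": 0,"z": 0,"ax": 0,"ay": 0,"az": 0}]'

```text
clock: 23.3
position: [595.6, -315.7, 13.2]
ee_rot: [0.083, 0.997, -0.002, 0.001]
contact_force: [0.1, -0.3, 0.7]
gripper_width: 85.3
grasp_force: 0.0
```

send_rows --targets '[{"gripper": 1,"x": 0,"y": 0,"z": 0,"ax": 0,"ay": 0,"az": 0},{"gripper": 1,"x": 0,"y": 0,"z": 0,"ax": 0,"ay": 0,"az": 0},{"gripper": 1,"x": 0,"y": 0,"z": 0,"ax": 0,"ay": 0,"az": 0},{"gripper": 1,"x": 0,"y": 0,"z": 0,"ax": 0,"ay": 0,"az": 0},{"gripper": 1,"x": 0,"y": 0,"z": 0,"ax": 0,"ay": 0,"az": 0}]'

```text
clock: 23.72
position: [594.8, -315.6, 13.2]
ee_rot: [0.083, 0.997, -0.002, 0.001]
contact_force: [-0.6, 0.9, 7.3]
gripper_width: 46.9
grasp_force: 60.3
```

```bash
python3 go.py 500 33.7 180 -2.3
```

```text
pos [ 594.8 -315.6   13.2] turn [-0.2  0.1 -7.2] n 2 | shift cm [ 10.87  34.52 -16.68] n 10 | no-turn shift [ 15.1   32.81 -16.84]
```

send_rows --targets '[{"gripper": 1,"x": 0,"y": 0,"z": -3,"ax": 0,"ay": 0,"az": 0},{"gripper": 1,"x": 0,"y": 0,"z": -4,"ax": 0,"ay": 0,"az": 0},{"gripper": 1,"x": 0,"y": 0,"z": -4,"ax": 0,"ay": 0,"az": 0},{"gripper": 1,"x": 0,"y": 0,"z": -4,"ax": 0,"ay": 0,"az": -3.6},{"gripper": 1,"x": 0,"y": 0,"z": -2,"ax": 0,"ay": 0,"az": -3.6}]'

```text
clock: 24.13
position: [595.7, -315.6, 187.1]
ee_rot: [0.019, 1.0, -0.003, 0.003]
contact_force: [0.2, 0.3, 0.1]
gripper_width: 46.6
grasp_force: 61.8
```

send_rows --targets '[{"gripper": 1,"x": 2.7,"y": 3,"z": 0,"ax": 0,"ay": 0,"az": 0},{"gripper": 1,"x": 2.7,"y": 3,"z": 0,"ax": 0,"ay": 0,"az": 0},{"gripper": 1,"x": 2.7,"y": 3,"z": 0,"ax": 0,"ay": 0,"az": 0},{"gripper": 1,"x": 2.7,"y": 3,"z": 0,"ax": 0,"ay": 0,"az": 0},{"gripper": 1,"x": 0,"y": 3.75,"z": 0,"ax": 0,"ay": 0,"az": 0}]'

```text
clock: 24.55
position: [486.7, -152.2, 180.1]
ee_rot: [0.022, 1.0, -0.001, -0.003]
contact_force: [0.8, 0.4, -1.3]
gripper_width: 46.5
grasp_force: 61.8
```

send_rows --targets '[{"gripper": 1,"x": 0,"y": 3.75,"z": 0,"ax": 0,"ay": 0,"az": 0},{"gripper": 1,"x": 0,"y": 3.75,"z": 0,"ax": 0,"ay": 0,"az": 0},{"gripper": 1,"x": 0,"y": 3.75,"z": 0,"ax": 0,"ay": 0,"az": 0},{"gripper": 1,"x": 0,"y": 3.75,"z": 0,"ax": 0,"ay": 0,"az": 0},{"gripper": 1,"x": 0,"y": 3.75,"z": 0,"ax": 0,"ay": 0,"az": 0}]'

```text
clock: 24.97
position: [499.6, 36.4, 180.3]
ee_rot: [0.021, 1.0, -0.001, -0.001]
contact_force: [-0.1, 0.8, -2.0]
gripper_width: 47.0
grasp_force: 61.8
```

send_rows --targets '[{"gripper": 1,"x": 0,"y": 0,"z": 0,"ax": 0,"ay": 0,"az": 0},{"gripper": 1,"x": 0,"y": 0,"z": 0,"ax": 0,"ay": 0,"az": 0},{"gripper": 1,"x": 0,"y": 0,"z": 0,"ax": 0,"ay": 0,"az": 0}]'

```text
clock: 25.22
position: [499.8, 34.6, 179.7]
ee_rot: [0.02, 1.0, -0.001, -0.001]
contact_force: [0.2, -1.5, -1.4]
gripper_width: 46.7
grasp_force: 61.9
```

```bash
python3 go.py 500.5 33.7 82 -2.3;python3 - <<'E'
from pl import *
s,m,p,d,C=shot("w14");print(s["contact_force"],s["gripper_width"],s["grasp_force"],s["ee_rot"])
h=s["position"]; z=C[...,2]; k=(abs(z-h[2]-5)<9)&(np.hypot(C[...,0]-h[0],C[...,1]-h[1])<75)&(abs(C[...,1]-h[1])<23); print(C[k].min(0),C[k].max(0))
for a,b in((-40,-25),(25,40)): print(np.median(z[k&(C[...,0]-h[0]>a)&(C[...,0]-h[0]<b)]))
E
```

```text
pos [499.8  34.6 179.7] turn [-0.1 -0.2 -0. ] n 1 | shift cm [-0.07 -0.09  9.77] n 3 | no-turn shift [-0.1  -0.07  9.77]
[ 0.20841993 -1.48202743 -1.36957794] 46.699470065101735 61.92662715911865 [ 0.02034753  0.99979135 -0.0011362  -0.00139105]
[450.71977447  11.618476   175.73724312] [543.35159775  57.61448115 193.69562751]
183.16793403213177
183.45845220972953
```

send_rows --targets '[{"gripper": 1,"x": 0,"y": -0.1,"z": 4,"ax": 0,"ay": 0,"az": 0},{"gripper": 1,"x": 0,"y": 0,"z": 4,"ax": 0,"ay": 0,"az": 0},{"gripper": 1,"x": 0,"y": 0,"z": 1.4,"ax": 0,"ay": 0,"az": 0},{"gripper": 1,"x": 0,"y": 0,"z": 0,"ax": 0,"ay": 0,"az": 0},{"gripper": 1,"x": 0,"y": 0,"z": 0,"ax": 0,"ay": 0,"az": 0}]'

```text
clock: 25.68
position: [499.9, 32.1, 85.3]
ee_rot: [0.021, 1.0, -0.002, -0.002]
contact_force: [0.4, -0.1, -1.1]
gripper_width: 46.5
grasp_force: 62.3
```

send_rows --targets '[{"gripper": 1,"x": 0,"y": 0,"z": 0,"ax": 0,"ay": 0,"az": 0}]'

```text
clock: 25.77
position: [501.3, 32.9, 87.0]
ee_rot: [0.021, 1.0, -0.001, 0.0]
contact_force: [-0.5, -0.5, -0.8]
gripper_width: 46.9
grasp_force: 62.3
```

```bash
python3 go.py 500.5 33.7 75.2 -2.3
```

```text
pos [501.3  32.9  87. ] turn [-0.1  0.  -0.1] n 1 | shift cm [0.08 0.08 1.18] n 1 | no-turn shift [0.08 0.08 1.18]
```

send_rows --targets '[{"gripper": 1,"x": 0,"y": 0,"z": 0.8,"ax": 0,"ay": 0,"az": 0},{"gripper": 1,"x": 0,"y": 0,"z": 0.2,"ax": 0,"ay": 0,"az": 0},{"gripper": 1,"x": 0,"y": 0,"z": 0,"ax": 0,"ay": 0,"az": 0},{"gripper": 1,"x": 0,"y": 0,"z": 0,"ax": 0,"ay": 0,"az": 0}]'

```text
clock: 26.1
position: [500.0, 33.4, 75.8]
ee_rot: [0.021, 1.0, -0.001, -0.001]
contact_force: [-0.6, -0.1, -1.0]
gripper_width: 46.9
grasp_force: 62.3
```

send_rows --targets '[{"gripper": 1,"x": 0,"y": 0,"z": 0.1,"ax": 0,"ay": 0,"az": 0},{"gripper": 1,"x": 0,"y": 0,"z": 0,"ax": 0,"ay": 0,"az": 0},{"gripper": 1,"x": 0,"y": 0,"z": 0,"ax": 0,"ay": 0,"az": 0}]'

```text
clock: 26.35
position: [500.2, 33.5, 75.2]
ee_rot: [0.02, 1.0, -0.001, -0.001]
contact_force: [-1.4, 0.5, 3.5]
gripper_width: 46.6
grasp_force: 63.3
```

Contact; release and lift.

send_rows --targets '[{"gripper": -1,"x": 0,"y": 0,"z": 0,"ax": 0,"ay": 0,"az": 0},{"gripper": -1,"x": 0,"y": 0,"z": 0,"ax": 0,"ay": 0,"az": 0},{"gripper": -1,"x": 0,"y": 0,"z": 0,"ax": 0,"ay": 0,"az": 0},{"gripper": -1,"x": 0,"y": 0,"z": 0,"ax": 0,"ay": 0,"az": 0},{"gripper": -1,"x": 0,"y": 0,"z": -1,"ax": 0,"ay": 0,"az": 0}]'

```text
clock: 26.77
position: [498.5, 33.0, 82.9]
ee_rot: [0.021, 1.0, -0.002, -0.003]
contact_force: [0.4, -0.5, -0.5]
gripper_width: 85.5
grasp_force: 0.0
```

send_rows --targets '[{"gripper": -1,"x": 0,"y": 0,"z": -4,"ax": 0,"ay": 0,"az": 0},{"gripper": -1,"x": 0,"y": 0,"z": -4,"ax": 0,"ay": 0,"az": 0},{"gripper": -1,"x": 0,"y": 0,"z": -4,"ax": 0,"ay": 0,"az": 0},{"gripper": -1,"x": 0,"y": 0,"z": 0,"ax": 0,"ay": 0,"az": 0},{"gripper": -1,"x": 0,"y": 0,"z": 0,"ax": 0,"ay": 0,"az": 0}]'

```text
clock: 27.18
position: [501.5, 34.2, 207.0]
ee_rot: [0.021, 1.0, 0.0, 0.002]
contact_force: [-0.6, -1.0, -2.2]
gripper_width: 85.5
grasp_force: 0.0
```

send_rows --targets '[{"gripper": -1,"x": 0,"y": 0,"z": 0,"ax": 0,"ay": 0,"az": 0},{"gripper": -1,"x": 0,"y": 0,"z": 0,"ax": 0,"ay": 0,"az": 0}]'

```text
clock: 27.35
position: [499.1, 33.3, 202.9]
ee_rot: [0.021, 1.0, -0.002, -0.003]
contact_force: [-0.5, 0.7, -0.9]
gripper_width: 85.8
grasp_force: 0.0
```

```bash
python3 - <<'E'
from pl import *
s,m,p,d,C=shot("w15"); print(s["gripper_width"],s["position"],s["clock"])
print(plate(C,80,498,33,off=20,half=60))
p,d=arm.get_image("scene"); cv2.imwrite("pics/s2.png",cv2.resize(p[60:260,220:480],None,fx=3,fy=3)[:,:,::-1])
E
python3 go.py 470 140 340 -2.3
```

```text
85.75187747550127 [499.12846648  33.34054925 202.8858076 ] 27.35
(array([497. ,  34.2]), array([494.1,  34.3]), array([50.1, 90.1]), -2.4, np.float64(78.5))
pos [499.4  33.3 202.8] turn [-0.2 -0.3 -0.1] n 1 | shift cm [  3.36  10.54 -13.72] n 5 | no-turn shift [  3.46  10.48 -13.73]
```

View pics/s2.png

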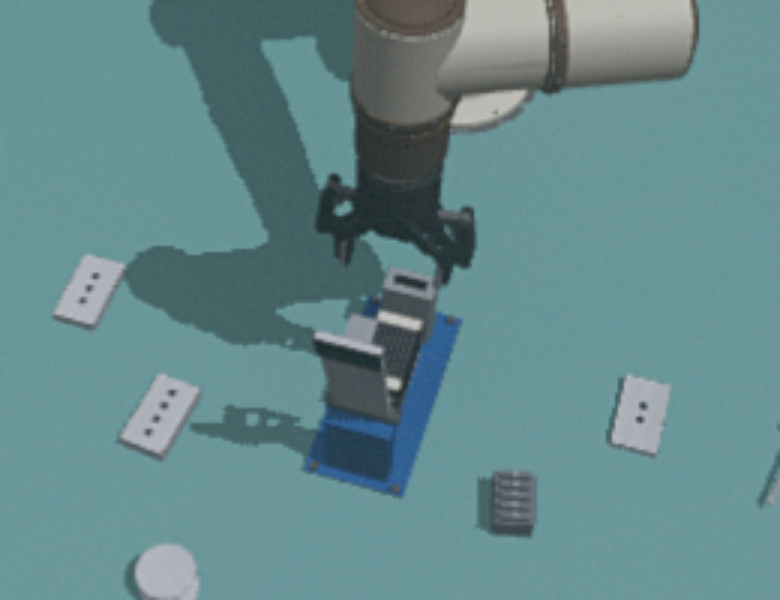

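send_rows --targets '[{"gripper": 1,"x": 0,"y": 0,"z": -3.6,"ax": 0,"ay": 0,"az": 0},{"gripper": 1,"x": 0,"y": 0,"z": -3.6,"ax": 0,"ay": 0,"az": 0},{"gripper": 1,"x": 0,"y": 0,"z": -3.6,"ax": 0,"ay": 0,"az": 0},{"gripper": 1,"x": 0,"y": 0,"z": -3.6,"ax": 0,"ay": 0,"az": 0},{"gripper": 1,"x": -0.5,"y": 0,"z": 0,"ax": 0,"ay": 0,"az": 0}]'

```text
clock: 27.87
position: [508.3, 33.8, 355.8]
ee_rot: [0.02, 1.0, -0.0, 0.005]
contact_force: [0.8, 0.6, 1.0]
gripper_width: 25.9
grasp_force: 0.0
```

send_rows --targets '[{"gripper": 1,"x": -3.8,"y": 0,"z": 0,"ax": 0,"ay": 0,"az": 0},{"gripper": 1,"x": -3.8,"y": 0,"z": 0,"ax": 0,"ay": 0,"az": 0},{"gripper": 1,"x": -3.8,"y": 0,"z": 0,"ax": 0,"ay": 0,"az": 0},{"gripper": 1,"x": -3.8,"y": 0,"z": 0,"ax": 0,"ay": 0,"az": 0},{"gripper": 1,"x": -3.6,"y": 0,"z": 0,"ax": 0,"ay": 0,"az": 0}]'

```text
clock: 28.28
position: [695.2, 25.8, 345.6]
ee_rot: [0.021, 1.0, -0.002, -0.003]
contact_force: [-0.5, 0.2, 0.8]
gripper_width: 0.4
grasp_force: 0.0
```

send_rows --targets '[{"gripper": 1,"x": 0,"y": 0,"z": 0,"ax": 0,"ay": 0,"az": 0},{"gripper": 1,"x": 0,"y": 0,"z": 0,"ax": 0,"ay": 0,"az": 0},{"gripper": 1,"x": 0,"y": 0,"z": 0,"ax": 0,"ay": 0,"az": 0}]'

```text
clock: 28.53
position: [693.4, 25.9, 345.8]
ee_rot: [0.021, 1.0, -0.002, -0.003]
contact_force: [0.3, 0.5, 0.4]
gripper_width: 0.3
grasp_force: 0.0
```

```bash
python3 go.py 689 26 265 -2.3
python3 - <<'E'
from pl import *
s,m,p,d,C=shot("w16"); print(s["position"],s["contact_force"],s["clock"])
k=(C[...,2]>200)&(C[...,2]<310)&(abs(C[...,1]-30)<45)&(C[...,0]<670); print(k.sum(),C[k].min(0),C[k].max(0))
E
```

```text
pos [693.4  25.9 345.8] turn [-0.2 -0.3 -0.1] n 1 | shift cm [ 0.44 -0.01  8.08] n 2 | no-turn shift [0.39 0.02 8.08]
[693.38003139  25.8815456  345.81614732] [0.28450031 0.45707696 0.36084227] 28.5333
8208 [589.83402044  -2.4608105  200.02774118] [653.68658286  58.65405154 299.88004547]
```

View pics/w16.png

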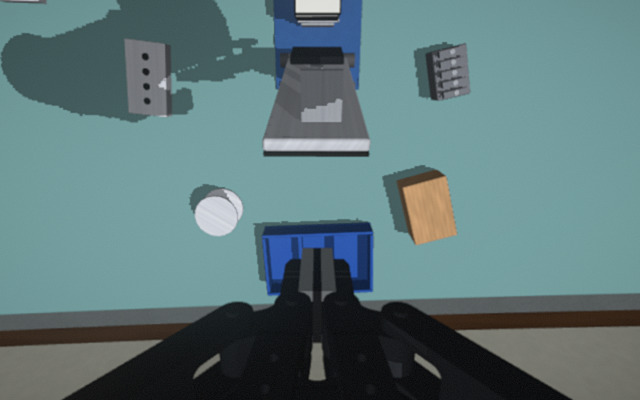

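send_rows --targets '[{"gripper": 1,"x": 0,"y": 0,"z": 4,"ax": 0,"ay": 0,"az": 0},{"gripper": 1,"x": 0,"y": 0,"z": 4,"ax": 0,"ay": 0,"az": 0},{"gripper": 1,"x": 0,"y": 0,"z": 0,"ax": 0,"ay": 0,"az": 0},{"gripper": 1,"x": 1.5,"y": 0,"z": 0,"ax": 0,"ay": 0,"az": 0},{"gripper": 1,"x": 1,"y": 0,"z": 0,"ax": 0,"ay": 0,"az": 0}]'

```text
clock: 29.0
position: [667.5, 26.6, 270.4]
ee_rot: [0.02, 1.0, -0.002, -0.0]
contact_force: [-0.5, -0.7, 0.3]
gripper_width: 0.1
grasp_force: 0.0
```

send_rows --targets '[{"gripper": 1,"x": 1,"y": 0,"z": 0,"ax": 0,"ay": 0,"az": 0},{"gripper": 1,"x": 1,"y": 0,"z": 0,"ax": 0,"ay": 0,"az": 0},{"gripper": 1,"x": 1,"y": 0,"z": 0,"ax": 0,"ay": 0,"az": 0},{"gripper": 1,"x": 1,"y": 0,"z": 0,"ax": 0,"ay": 0,"az": 0},{"gripper": 1,"x": 1,"y": 0,"z": 0,"ax": 0,"ay": 0,"az": 0}]'

```text
clock: 29.42
position: [619.1, 29.0, 273.1]
ee_rot: [0.02, 1.0, -0.001, 0.003]
contact_force: [1.4, 0.7, 2.1]
gripper_width: 0.8
grasp_force: 0.7
```

send_rows --targets '[{"gripper": 1,"x": 1.9,"y": 0,"z": 0.1,"ax": 0,"ay": 0,"az": 0},{"gripper": 1,"x": 1.9,"y": 0,"z": 0.2,"ax": 0,"ay": 0,"az": 0},{"gripper": 1,"x": 1.9,"y": 0,"z": 0.3,"ax": 0,"ay": 0,"az": 0},{"gripper": 1,"x": 2,"y": 0,"z": 0.7,"ax": 0,"ay": 0,"az": 0},{"gripper": 1,"x": 2,"y": 0,"z": 0.8,"ax": 0,"ay": 0,"az": 0}]'

```text
clock: 29.83
position: [522.5, 33.3, 252.1]
ee_rot: [0.02, 1.0, -0.0, 0.004]
contact_force: [2.3, 0.3, 0.3]
gripper_width: -0.0
grasp_force: 1.0
```

Run:
```python
from pl import *
s,m,p,d,C=shot("w17"); print(s["position"],s["contact_force"],s["clock"])
p,d=arm.get_image("scene"); cv2.imwrite("pics/s3.png",cv2.resize(p[60:260,220:480],None,fx=3,fy=3)[:,:,::-1])
```

```text
[522.54275573  33.2971926  252.14362192] [2.25483118 0.316457   0.32251563] 29.8333
```

View pics/s3.png

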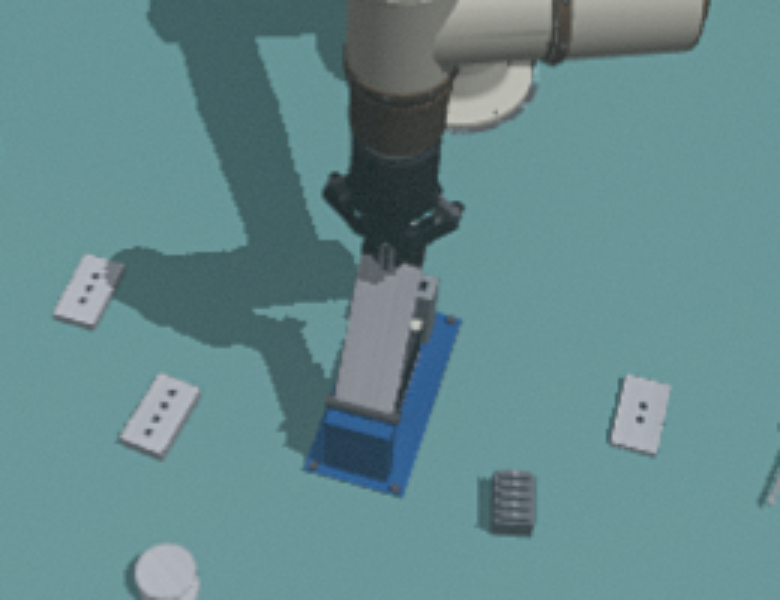

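send_rows --targets '[{"gripper": 1,"x": 1.8,"y": 0,"z": 1.2,"ax": 0,"ay": 0,"az": 0},{"gripper": 1,"x": 1.7,"y": 0,"z": 1.3,"ax": 0,"ay": 0,"az": 0},{"gripper": 1,"x": 1.4,"y": 0,"z": 1.6,"ax": 0,"ay": 0,"az": 0},{"gripper": 1,"x": 1.4,"y": 0,"z": 1.7,"ax": 0,"ay": 0,"az": 0},{"gripper": 1,"x": 0.7,"y": 0,"z": 1.3,"ax": 0,"ay": 0,"az": 0}]'

```text
clock: 30.35
position: [452.0, 36.3, 178.8]
ee_rot: [0.02, 1.0, -0.0, 0.001]
contact_force: [-0.3, 0.2, 1.9]
gripper_width: 0.1
grasp_force: 0.9
```

send_rows --targets '[{"gripper": 1,"x": 0.6,"y": 0,"z": 1.3,"ax": 0,"ay": 0,"az": 0},{"gripper": 1,"x": 0.7,"y": 0,"z": 1.2,"ax": 0,"ay": 0,"az": 0},{"gripper": 1,"x": 0.7,"y": 0,"z": 1.0,"ax": 0,"ay": 0,"az": 0},{"gripper": 1,"x": 0,"y": 0,"z": 0,"ax": 0,"ay": 0,"az": 0},{"gripper": 1,"x": 0,"y": 0,"z": 0,"ax": 0,"ay": 0,"az": 0}]'

```text
clock: 30.77
position: [432.3, 36.7, 143.4]
ee_rot: [0.02, 1.0, -0.001, -0.0]
contact_force: [-0.1, 0.2, 1.7]
gripper_width: 0.0
grasp_force: 0.6
```

```bash
python3 go.py 415 37 120 -2.3
```

```text
pos [432.3  36.7 143.4] turn [-0.1 -0.  -0. ] n 1 | shift cm [ 1.73 -0.04  2.34] n 1 | no-turn shift [ 1.72 -0.04  2.34]
```

send_rows --targets '[{"gripper": 1,"x": 0.6,"y": -0.1,"z": 1.0,"ax": 0,"ay": 0,"az": 0},{"gripper": 1,"x": 0.6,"y": 0,"z": 1.0,"ax": 0,"ay": 0,"az": 0},{"gripper": 1,"x": 0,"y": 0,"z": 0.5,"ax": 0,"ay": 0,"az": 0},{"gripper": 1,"x": 0,"y": 0,"z": 0,"ax": 0,"ay": 0,"az": 0},{"gripper": 1,"x": 0,"y": 0,"z": 0,"ax": 0,"ay": 0,"az": 0}]'

```text
clock: 31.18
position: [420.1, 36.2, 117.6]
ee_rot: [0.021, 1.0, -0.001, -0.001]
contact_force: [-0.4, 1.7, 0.8]
gripper_width: -0.1
grasp_force: 0.9
```

send_rows --targets '[{"gripper": 1,"x": 0,"y": 0,"z": 0.5,"ax": 0,"ay": 0,"az": 0},{"gripper": 1,"x": 0,"y": 0,"z": 0.3,"ax": 0,"ay": 0,"az": 0},{"gripper": 1,"x": 0,"y": 0,"z": 0,"ax": 0,"ay": 0,"az": 0},{"gripper": 1,"x": 0,"y": 0,"z": 0,"ax": 0,"ay": 0,"az": 0}]'

```text
clock: 31.52
position: [419.8, 36.2, 109.1]
ee_rot: [0.02, 1.0, -0.001, -0.001]
contact_force: [-0.9, 1.9, 4.1]
gripper_width: 0.0
grasp_force: 2.3
```

send_rows --targets '[{"gripper": 1,"x": 0,"y": 0,"z": 0.25,"ax": 0,"ay": 0,"az": 0},{"gripper": 1,"x": 0,"y": 0,"z": 0,"ax": 0,"ay": 0,"az": 0},{"gripper": 1,"x": 0,"y": 0,"z": 0,"ax": 0,"ay": 0,"az": 0}]'

```text
clock: 31.77
position: [419.8, 36.2, 106.7]
ee_rot: [0.02, 1.0, -0.001, -0.001]
contact_force: [-1.1, 2.6, 5.8]
gripper_width: 0.1
grasp_force: 3.0
```

send_rows --targets '[{"gripper": 1,"x": 0,"y": 0,"z": 0.15,"ax": 0,"ay": 0,"az": 0},{"gripper": 1,"x": 0,"y": 0,"z": 0,"ax": 0,"ay": 0,"az": 0},{"gripper": 1,"x": 0,"y": 0,"z": 0,"ax": 0,"ay": 0,"az": 0}]'

```text
clock: 32.02
position: [419.8, 36.2, 105.4]
ee_rot: [0.02, 1.0, -0.001, -0.001]
contact_force: [-1.1, 2.0, 6.5]
gripper_width: 0.0
grasp_force: 3.3
```

send_rows --targets '[{"gripper": 1,"x": 0,"y": 0,"z": 0.12,"ax": 0,"ay": 0,"az": 0},{"gripper": 1,"x": 0,"y": 0,"z": 0,"ax": 0,"ay": 0,"az": 0},{"gripper": 1,"x": 0,"y": 0,"z": 0,"ax": 0,"ay": 0,"az": 0}]'

```text
clock: 32.27
position: [419.8, 36.2, 104.6]
ee_rot: [0.02, 1.0, -0.001, -0.0]
contact_force: [-3.5, 2.4, 11.5]
gripper_width: 0.1
grasp_force: 5.4
```

At the stop. Let go gently upward and back, then check.

send_rows --targets '[{"gripper": 1,"x": 0,"y": 0,"z": -0.6,"ax": 0,"ay": 0,"az": 0},{"gripper": 1,"x": 0,"y": 0,"z": -2,"ax": 0,"ay": 0,"az": 0},{"gripper": 1,"x": 2,"y": 0,"z": -3,"ax": 0,"ay": 0,"az": 0},{"gripper": 1,"x": 2,"y": 0,"z": -3,"ax": 0,"ay": 0,"az": 0},{"gripper": 1,"x": 0,"y": 0,"z": -4,"ax": 0,"ay": 0,"az": 0}]'

```text
clock: 32.68
position: [374.0, 35.9, 228.1]
ee_rot: [0.021, 1.0, -0.003, -0.006]
contact_force: [0.4, 0.6, -0.6]
gripper_width: -0.1
grasp_force: 0.0
```

send_rows --targets '[{"gripper": 1,"x": 0,"y": 0,"z": -4,"ax": 0,"ay": 0,"az": 0},{"gripper": 1,"x": 0,"y": 0,"z": -4,"ax": 0,"ay": 0,"az": 0},{"gripper": 1,"x": 0,"y": 0,"z": 0,"ax": 0,"ay": 0,"az": 0},{"gripper": 1,"x": 0,"y": 0,"z": 0,"ax": 0,"ay": 0,"az": 0},{"gripper": 1,"x": 0,"y": 0,"z": 0,"ax": 0,"ay": 0,"az": 0}]'

```text
clock: 33.1
position: [378.7, 37.6, 308.5]
ee_rot: [0.021, 1.0, -0.001, -0.003]
contact_force: [-0.1, -0.1, -0.8]
gripper_width: -0.1
grasp_force: 0.0
```

Run:
```python
from pl import *
s,m,p,d,C=shot("w18"); print(s["position"],s["contact_force"],s["clock"])
k=(C[...,2]>90)&(C[...,2]<250)&(abs(C[...,1]-34)<22)&(C[...,0]>380)&(C[...,0]<560)
for a in range(390,520,20):
    q=C[k&(abs(C[...,0]-a)<6)]; print(a,len(q),np.median(q[:,2]).round(1) if len(q) else "")
p,d=arm.get_image("top"); np.savez("top2.npz",p=p,d=d); C=cloud(arm.camera_model("top"),d)
for n,(x,y) in dict(P10=(459,310),P14=(463,-325),P18=(599,-189)).items(): print(n,np.median(C[np.hypot(C[...,0]-x,C[...,1]-y)<20][:,2]).round(1))
p,d=arm.get_image("scene"); cv2.imwrite("pics/s4.png",cv2.resize(p[60:260,220:480],None,fx=3,fy=3)[:,:,::-1])
```

```text
[378.68514196  37.5598217  308.49557807] [-0.11142961 -0.07446597 -0.81603211] 33.1
390 0 
410 419 91.7
430 173 91.1
450 0 
470 0 
490 113 248.5
510 0 
P10 10.8
P14 14.6
P18 18.5
```

View pics/s4.png

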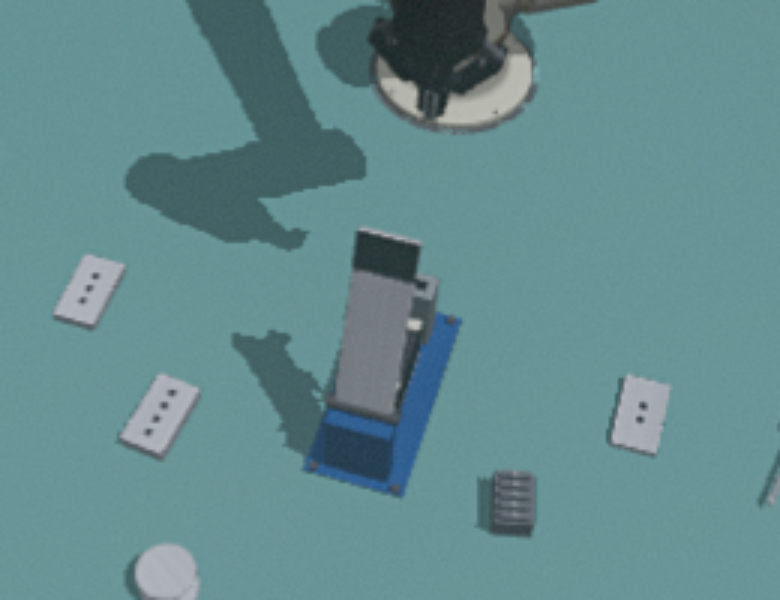

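send_rows --targets '[{"gripper": 1,"x": 0,"y": 0,"z": -2,"ax": 0,"ay": 0,"az": 0},{"gripper": 1,"x": 0,"y": 0,"z": -2,"ax": 0,"ay": 0,"az": 0},{"gripper": 1,"x": 0,"y": 0,"z": 0,"ax": 0,"ay": 0,"az": 0},{"gripper": 1,"x": 0,"y": 0,"z": 0,"ax": 0,"ay": 0,"az": 0},{"gripper": 1,"x": 0,"y": 0,"z": 0,"ax": 0,"ay": 0,"az": 0}]'

```text
clock: 33.67
position: [379.1, 37.9, 348.2]
ee_rot: [0.021, 1.0, -0.002, -0.003]
contact_force: [0.1, 0.4, 0.2]
gripper_width: 0.1
grasp_force: 0.0
```

send_rows --targets '[{"gripper": 1,"x": 0,"y": 0,"z": 0,"ax": 0,"ay": 0,"az": 0},{"gripper": 1,"x": 0,"y": 0,"z": 0,"ax": 0,"ay": 0,"az": 0},{"gripper": 1,"x": 0,"y": 0,"z": 0,"ax": 0,"ay": 0,"az": 0},{"gripper": 1,"x": 0,"y": 0,"z": 0,"ax": 0,"ay": 0,"az": 0},{"gripper": 1,"x": 0,"y": 0,"z": 0,"ax": 0,"ay": 0,"az": 0}]'

```text
clock: 34.08
position: [379.6, 37.9, 349.4]
ee_rot: [0.021, 1.0, -0.001, -0.002]
contact_force: [-0.4, -0.4, -0.5]
gripper_width: -0.4
grasp_force: 0.0
```

send_rows --targets '[{"gripper": 1,"x": 0,"y": 0,"z": 0,"ax": 0,"ay": 0,"az": 0},{"gripper": 1,"x": 0,"y": 0,"z": 0,"ax": 0,"ay": 0,"az": 0},{"gripper": 1,"x": 0,"y": 0,"z": 0,"ax": 0,"ay": 0,"az": 0},{"gripper": 1,"x": 0,"y": 0,"z": 0,"ax": 0,"ay": 0,"az": 0},{"gripper": 1,"x": 0,"y": 0,"z": 0,"ax": 0,"ay": 0,"az": 0}]'

```text
clock: 34.5
position: [379.7, 38.0, 349.6]
ee_rot: [0.021, 1.0, -0.001, -0.001]
contact_force: [-0.0, 0.2, -1.1]
gripper_width: 0.1
grasp_force: 0.0
```

```bash
python3 go.py 690 26.5 345 -2.3
python3 - <<'E'
from pl import *
s,m,p,d,C=shot("w19")
print(plate(C,80,497,33,off=20,half=60))
k=(C[...,2]>120)&(C[...,2]<330)&(abs(C[...,1]-30)<30)&(C[...,0]>520); print(k.sum(),C[k].max(0) if k.any() else "")
p,d=arm.get_image("scene"); C=cloud(arm.camera_model("scene"),d)
k=(abs(C[...,0]-620)<60)&(abs(C[...,1]-30)<32)&(C[...,2]>200)&(C[...,2]<330); print(k.sum(),C[k].max(0).round(0))
E
```

```text
pos [379.7  38.  349.6] turn [-0.1 -0.2 -0.1] n 1 | shift cm [-31.06   0.1    0.46] n 8 | no-turn shift [-31.06   0.14   0.38]
(array([487.3,  33.7]), array([477.1,  35.1]), array([50.5, 71.8]), -1.8, np.float64(76.9))
456 [603.0157041   37.24018088 207.75059418]
387 [654.  57. 301.]
```

send_rows --targets '[{"gripper": 1,"x": -3.9,"y": 0,"z": 0,"ax": 0,"ay": 0,"az": 0},{"gripper": 1,"x": -3.9,"y": 0,"z": 0,"ax": 0,"ay": 0,"az": 0},{"gripper": 1,"x": -3.9,"y": 0,"z": 0,"ax": 0,"ay": 0,"az": 0},{"gripper": 1,"x": -3.9,"y": 0,"z": 0,"ax": 0,"ay": 0,"az": 0},{"gripper": 1,"x": -3.9,"y": 0,"z": 0,"ax": 0,"ay": 0,"az": 0}]'

```text
clock: 35.02
position: [576.4, 29.6, 348.7]
ee_rot: [0.021, 1.0, -0.001, -0.001]
contact_force: [0.4, 0.7, 0.6]
gripper_width: 0.1
grasp_force: 0.0
```

send_rows --targets '[{"gripper": 1,"x": -3.9,"y": 0,"z": 0,"ax": 0,"ay": 0,"az": 0},{"gripper": 1,"x": -3.9,"y": 0,"z": 0,"ax": 0,"ay": 0,"az": 0},{"gripper": 1,"x": -3.9,"y": 0,"z": 0,"ax": 0,"ay": 0,"az": 0},{"gripper": 1,"x": 0,"y": 0,"z": 0,"ax": 0,"ay": 0,"az": 0},{"gripper": 1,"x": 0,"y": 0,"z": 0,"ax": 0,"ay": 0,"az": 0}]'

```text
clock: 35.43
position: [693.0, 25.1, 343.6]
ee_rot: [0.021, 1.0, -0.002, -0.005]
contact_force: [-1.3, 0.7, 0.1]
gripper_width: 0.0
grasp_force: 0.0
```

send_rows --targets '[{"gripper": 1,"x": 0,"y": 0,"z": 4,"ax": 0,"ay": 0,"az": 0},{"gripper": 1,"x": 0,"y": 0,"z": 4,"ax": 0,"ay": 0,"az": 0},{"gripper": 1,"x": 0,"y": 0,"z": 0,"ax": 0,"ay": 0,"az": 0},{"gripper": 1,"x": 0,"y": 0,"z": 0,"ax": 0,"ay": 0,"az": 0}]'

```text
clock: 35.77
position: [689.4, 24.5, 268.1]
ee_rot: [0.02, 1.0, -0.002, -0.003]
contact_force: [0.0, -0.2, 0.9]
gripper_width: -0.0
grasp_force: 0.0
```

send_rows --targets '[{"gripper": 1,"x": 1,"y": 0.1,"z": 0,"ax": 0,"ay": 0,"az": 0},{"gripper": 1,"x": 1,"y": 0,"z": 0,"ax": 0,"ay": 0,"az": 0},{"gripper": 1,"x": 1,"y": 0,"z": 0,"ax": 0,"ay": 0,"az": 0},{"gripper": 1,"x": 1,"y": 0,"z": 0,"ax": 0,"ay": 0,"az": 0},{"gripper": 1,"x": 1,"y": 0,"z": 0,"ax": 0,"ay": 0,"az": 0}]'

```text
clock: 36.18
position: [643.6, 28.2, 275.7]
ee_rot: [0.02, 1.0, -0.001, 0.005]
contact_force: [2.1, 0.2, 1.5]
gripper_width: 0.1
grasp_force: 0.9
```

send_rows --targets '[{"gripper": 1,"x": 1,"y": 0,"z": 0,"ax": 0,"ay": 0,"az": 0},{"gripper": 1,"x": 1.5,"y": 0,"z": 0,"ax": 0,"ay": 0,"az": 0},{"gripper": 1,"x": 1.5,"y": 0,"z": 0,"ax": 0,"ay": 0,"az": 0},{"gripper": 1,"x": 1.9,"y": 0,"z": 0.2,"ax": 0,"ay": 0,"az": 0},{"gripper": 1,"x": 1.9,"y": 0,"z": 0.3,"ax": 0,"ay": 0,"az": 0}]'

```text
clock: 36.6
position: [566.0, 31.6, 270.8]
ee_rot: [0.02, 1.0, -0.0, 0.006]
contact_force: [0.8, 1.0, 1.1]
gripper_width: -0.1
grasp_force: 1.0
```

send_rows --targets '[{"gripper": 1,"x": 2,"y": 0,"z": 0.5,"ax": 0,"ay": 0,"az": 0},{"gripper": 1,"x": 2,"y": 0,"z": 0.8,"ax": 0,"ay": 0,"az": 0},{"gripper": 1,"x": 0,"y": 0,"z": 0,"ax": 0,"ay": 0,"az": 0}]'

```text
clock: 36.85
position: [522.0, 33.0, 255.6]
ee_rot: [0.02, 1.0, -0.0, 0.002]
contact_force: [-0.3, -0.2, 0.2]
gripper_width: 0.2
grasp_force: 0.3
```

send_rows --targets '[{"gripper": 1,"x": 1.8,"y": 0,"z": 1.3,"ax": 0,"ay": 0,"az": 0},{"gripper": 1,"x": 1.7,"y": 0,"z": 1.4,"ax": 0,"ay": 0,"az": 0},{"gripper": 1,"x": 1.4,"y": 0,"z": 1.7,"ax": 0,"ay": 0,"az": 0},{"gripper": 1,"x": 1.4,"y": 0,"z": 1.7,"ax": 0,"ay": 0,"az": 0},{"gripper": 1,"x": 0.7,"y": 0,"z": 1.3,"ax": 0,"ay": 0,"az": 0}]'

```text
clock: 37.27
position: [455.0, 36.5, 180.8]
ee_rot: [0.02, 1.0, 0.0, 0.003]
contact_force: [-1.5, 0.2, 2.6]
gripper_width: -0.1
grasp_force: 1.0
```

send_rows --targets '[{"gripper": 1,"x": 0.7,"y": 0,"z": 1.3,"ax": 0,"ay": 0,"az": 0},{"gripper": 1,"x": 0.7,"y": 0,"z": 1.2,"ax": 0,"ay": 0,"az": 0},{"gripper": 1,"x": 0.7,"y": 0,"z": 1.0,"ax": 0,"ay": 0,"az": 0},{"gripper": 1,"x": 0.6,"y": 0,"z": 0.7,"ax": 0,"ay": 0,"az": 0},{"gripper": 1,"x": 0.6,"y": 0,"z": 0.5,"ax": 0,"ay": 0,"az": 0}]'

```text
clock: 37.68
position: [422.7, 38.0, 132.7]
ee_rot: [0.02, 1.0, -0.0, 0.002]
contact_force: [1.2, 0.6, 1.5]
gripper_width: -0.2
grasp_force: 0.7
```

send_rows --targets '[{"gripper": 1,"x": 0.3,"y": 0,"z": 0,"ax": 0,"ay": 0,"az": 0},{"gripper": 1,"x": 0,"y": 0,"z": 0,"ax": 0,"ay": 0,"az": 0},{"gripper": 1,"x": 0,"y": 0,"z": 0,"ax": 0,"ay": 0,"az": 0}]'

```text
clock: 37.93
position: [417.3, 37.1, 131.3]
ee_rot: [0.021, 1.0, -0.001, -0.001]
contact_force: [-1.1, 0.0, 2.2]
gripper_width: 0.3
grasp_force: 0.6
```

send_rows --targets '[{"gripper": 1,"x": 0,"y": 0,"z": 0.3,"ax": 0,"ay": 0,"az": 0},{"gripper": 1,"x": 0,"y": 0,"z": 0.3,"ax": 0,"ay": 0,"az": 0},{"gripper": 1,"x": 0,"y": 0,"z": 0.3,"ax": 0,"ay": 0,"az": 0},{"gripper": 1,"x": 0,"y": 0,"z": 0.2,"ax": 0,"ay": 0,"az": 0},{"gripper": 1,"x": 0,"y": 0,"z": 0.2,"ax": 0,"ay": 0,"az": 0}]'

```text
clock: 38.35
position: [416.8, 36.8, 117.1]
ee_rot: [0.021, 1.0, -0.001, -0.002]
contact_force: [-2.4, 1.1, 2.7]
gripper_width: -0.3
grasp_force: 1.3
```

send_rows --targets '[{"gripper": 1,"x": 0,"y": 0,"z": 0.15,"ax": 0,"ay": 0,"az": 0},{"gripper": 1,"x": 0,"y": 0,"z": 0.1,"ax": 0,"ay": 0,"az": 0},{"gripper": 1,"x": 0,"y": 0,"z": 0.1,"ax": 0,"ay": 0,"az": 0},{"gripper": 1,"x": 0,"y": 0,"z": 0.1,"ax": 0,"ay": 0,"az": 0},{"gripper": 1,"x": 0,"y": 0,"z": 0.1,"ax": 0,"ay": 0,"az": 0}]'

```text
clock: 38.77
position: [416.7, 36.7, 111.9]
ee_rot: [0.021, 1.0, -0.001, -0.002]
contact_force: [-3.4, 1.6, 3.6]
gripper_width: -0.4
grasp_force: 1.8
```

send_rows --targets '[{"gripper": 1,"x": 0,"y": 0,"z": 0.1,"ax": 0,"ay": 0,"az": 0},{"gripper": 1,"x": 0,"y": 0,"z": 0.1,"ax": 0,"ay": 0,"az": 0},{"gripper": 1,"x": 0,"y": 0,"z": 0.1,"ax": 0,"ay": 0,"az": 0},{"gripper": 1,"x": 0,"y": 0,"z": 0.1,"ax": 0,"ay": 0,"az": 0},{"gripper": 1,"x": 0,"y": 0,"z": 0.1,"ax": 0,"ay": 0,"az": 0}]'

```text
clock: 39.18
position: [416.6, 36.7, 107.0]
ee_rot: [0.021, 1.0, -0.001, -0.002]
contact_force: [-4.3, 0.4, 6.0]
gripper_width: 0.4
grasp_force: 3.1
```

send_rows --targets '[{"gripper": 1,"x": 0,"y": 0,"z": 0.1,"ax": 0,"ay": 0,"az": 0},{"gripper": 1,"x": 0,"y": 0,"z": 0.05,"ax": 0,"ay": 0,"az": 0},{"gripper": 1,"x": 0,"y": 0,"z": 0,"ax": 0,"ay": 0,"az": 0}]'

```text
clock: 39.43
position: [416.6, 36.7, 105.5]
ee_rot: [0.021, 1.0, -0.001, -0.002]
contact_force: [-4.3, 1.9, 6.8]
gripper_width: -0.2
grasp_force: 3.3
```

send_rows --targets '[{"gripper": 1,"x": 0,"y": 0,"z": 0.06,"ax": 0,"ay": 0,"az": 0},{"gripper": 1,"x": 0,"y": 0,"z": 0,"ax": 0,"ay": 0,"az": 0},{"gripper": 1,"x": 0,"y": 0,"z": 0,"ax": 0,"ay": 0,"az": 0}]'

```text
clock: 39.68
position: [416.6, 36.7, 105.1]
ee_rot: [0.021, 1.0, -0.001, -0.002]
contact_force: [-6.1, 1.0, 6.6]
gripper_width: -0.0
grasp_force: 3.8
```

send_rows --targets '[{"gripper": 1,"x": 0,"y": 0,"z": -0.3,"ax": 0,"ay": 0,"az": 0},{"gripper": 1,"x": 0,"y": 0,"z": -0.3,"ax": 0,"ay": 0,"az": 0},{"gripper": 1,"x": 0,"y": 0,"z": -0.3,"ax": 0,"ay": 0,"az": 0},{"gripper": 1,"x": 0,"y": 0,"z": -0.3,"ax": 0,"ay": 0,"az": 0},{"gripper": 1,"x": 0,"y": 0,"z": -0.3,"ax": 0,"ay": 0,"az": 0}]'

```text
clock: 40.1
position: [417.5, 37.0, 120.1]
ee_rot: [0.021, 1.0, -0.001, -0.001]
contact_force: [0.6, -0.0, 0.9]
gripper_width: 0.1
grasp_force: 0.0
```

send_rows --targets '[{"gripper": 1,"x": 0,"y": 0,"z": -0.3,"ax": 0,"ay": 0,"az": 0},{"gripper": 1,"x": 0,"y": 0,"z": 0,"ax": 0,"ay": 0,"az": 0},{"gripper": 1,"x": 0,"y": 0,"z": 0,"ax": 0,"ay": 0,"az": 0}]'

```text
clock: 40.35
position: [417.2, 36.9, 123.0]
ee_rot: [0.021, 1.0, -0.001, -0.001]
contact_force: [1.4, -0.3, 0.1]
gripper_width: -0.3
grasp_force: 0.0
```

send_rows --targets '[{"gripper": 1,"x": 0,"y": 0,"z": -3,"ax": 0,"ay": 0,"az": 0},{"gripper": 1,"x": 0,"y": 0,"z": -4,"ax": 0,"ay": 0,"az": 0},{"gripper": 1,"x": 0,"y": 0,"z": -4,"ax": 0,"ay": 0,"az": 0},{"gripper": 1,"x": 0,"y": 0,"z": -4,"ax": 0,"ay": 0,"az": 0},{"gripper": 1,"x": 0,"y": 0,"z": -4,"ax": 0,"ay": 0,"az": 0}]'

```text
clock: 40.77
position: [417.0, 37.1, 314.8]
ee_rot: [0.021, 1.0, -0.001, -0.001]
contact_force: [1.1, 0.9, -0.6]
gripper_width: -0.3
grasp_force: 0.0
```

send_rows --targets '[{"gripper": 1,"x": 0,"y": 0,"z": 0,"ax": 0,"ay": 0,"az": 0},{"gripper": 1,"x": 0,"y": 0,"z": 0,"ax": 0,"ay": 0,"az": 0},{"gripper": 1,"x": 0,"y": 0,"z": 0,"ax": 0,"ay": 0,"az": 0},{"gripper": 1,"x": 0,"y": 0,"z": 0,"ax": 0,"ay": 0,"az": 0}]'

```text
clock: 41.1
position: [416.7, 37.1, 311.2]
ee_rot: [0.021, 1.0, -0.002, -0.003]
contact_force: [-0.2, -0.1, -0.7]
gripper_width: -0.2
grasp_force: 0.0
```

Run:
```python
from pl import *
s,m,p,d,C=shot("w20"); print(s["position"],s["contact_force"],s["clock"])
k=(C[...,2]>70)&(C[...,2]<250)&(abs(C[...,1]-34)<22)&(C[...,0]>380)&(C[...,0]<600)
for a in range(390,600,20):
    q=C[k&(abs(C[...,0]-a)<6)]; print(a,len(q),np.median(q[:,2]).round(1) if len(q) else "")
q=C[k&(C[...,0]>430)&(C[...,0]<560)&(C[...,2]<125)]; print("slope rad",np.polyfit(q[:,0],q[:,2],1)[0].round(4))
p,d=arm.get_image("top"); C=cloud(arm.camera_model("top"),d)
for n,(x,y) in dict(P10=(459,310),P14=(463,-325),P18=(599,-189),TB=(608,195)).items(): print(n,np.median(C[np.hypot(C[...,0]-x,C[...,1]-y)<18][:,2]).round(1))
p,d=arm.get_image("scene"); cv2.imwrite("pics/s5.png",cv2.resize(p[110:310,200:460],None,fx=3,fy=3)[:,:,::-1])
```

```text
[416.70255414  37.06302176 311.19800568] [-0.22020212 -0.06784596 -0.74503766] 41.1
390 410 110.7
410 509 110.8
430 444 108.3
450 453 107.7
470 431 107.6
490 409 107.7
510 195 107.5
530 0 
550 0 
570 0 
590 0 
slope rad -0.0029
P10 11.3
P14 13.5
P18 19.8
TB 35.2
```

View pics/s5.png

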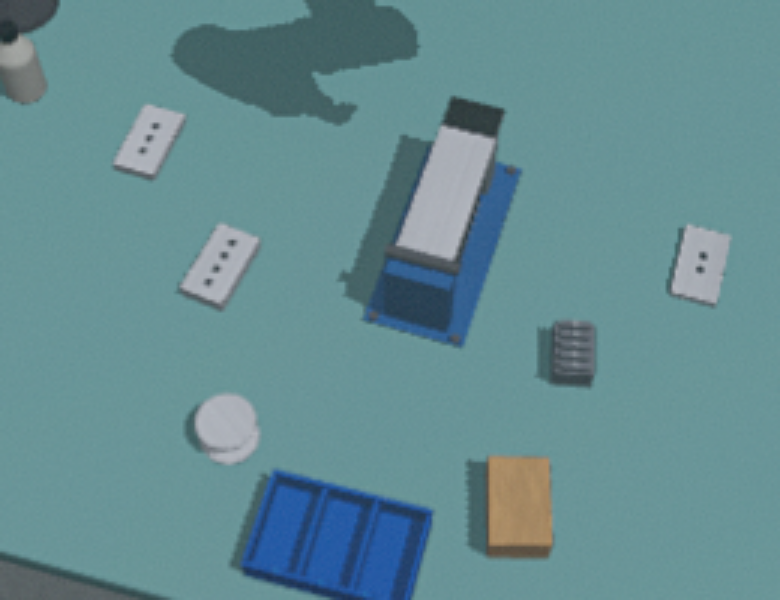

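The lid is level and latched (strip at 110.8 mm), the unused packers are lying on the bench, and the bystanders are undisturbed.

```bash
python3 -c "
from bench import arm
print(arm.job_done())"
```

```text
the job is handed in; nothing more can be done
None
```

The job is handed in: packer6 and the three modules (60 mm in all) are stacked on the bed, and the lid measured level and latched after a second closing, because it sprang open again after the first; the pressure plate's travel could not be read directly.

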